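# Pack the bench kit into its caddy

## Robot

A 6-joint arm with a two-finger parallel gripper is mounted at the origin on a cart in front of the work surface, level with it; the furniture and walls round the work are solid. World frame = base frame: x ahead of the robot, y to its left, z up, the work surface at z = 0. Lengths are in m, angles in rad, forces in N, time in s.
With the tool pointing down it reaches from about 0.3 to 1 m from the base axis. Payload 5.1 kg.
Tool frame: the origin (TCP) lies midway between the tips of the shut fingers; the grasp point (between the pads) lies 19 mm behind it; z points along the fingers, y is the direction in which the jaws open and shut (so a half turn about z gives the same grasp; the last joint's range is limited). The gripper opens to 95 mm and grips with 3 to 60 N. Pads are 20 mm wide; open, the fingers measure 119 mm over their backs; the gripper's body (75 mm by 180 mm) begins 59 mm behind the grasp point.
Start: joints at [1.071, 0.124, 1.65, -0, 1.367, -0.083], TCP at [0.263, 0.594, 0.215] pointing down, gripper open.
Joint ranges: [-2.61, 2.61], [-1.02, 2.33], [0.03, 2.71], [-1.35, 4.49], [0.32, 2.68], [-2.91, 2.91]. Speed limits (rad/s): [2.57, 2.57, 3.14, 3.14, 3.14, 3.14].

## Interface

Orientations are given as a rotation vector (axis times angle).
In Python, from station import telemetry, cams, arm gives the robot as it stands.
- The arm moves only by the tool send_rows, never from a script. Its argument "series" is text: rows parted by semicolons, each of 7 numbers parted by spaces: the shift along the tool's x, y, z in mm, then the turn, a rotation vector about the tool's x, y, z in rad, then the opening, from 0 (shut) to 1 (fully open). A call has 1 to 20 rows; each row is the pose to reach, as a shift and turn from the pose commanded when the call began, along the tool's axes at that moment; what a row does not reach only later rows make up. A row lasts 1/12 s, in which the tool goes at most 41.7 mm and 7.16 degrees, less where a joint would pass 70% of its speed; a pose out of reach is approached as far as the arm can. A call with a gripper value outside its range is refused whole. The fingers move at their own pace and stop on an object; the grip force is fixed at half the most. Time passes only in rows, so rows that repeat a pose let the fingers close. It gives the time, the measured TCP pose, the force and the opening at its end, in the units of the state.
- telemetry.read_state(): the state, without advancing time (a new reading comes with each control period).
- cams.grab_frame(name): name is "side" or "top"; returns the picture (420x560x3 uint8, red, green, blue); there is no depth.
- cams.camera_info(name): a dict with "mtx" (3x3 intrinsics, pixels), "k1" (the pictures are not rectified: a ray, as slopes to the right and down, at radius r is drawn at 1 + k1 r^2 times it, then the intrinsics apply), "cam_to_world" (4x4, takes a point from camera to world coordinates). Camera axes: x right, y down, z forward; pixel columns grow to the right and rows downward; lengths in m; the calibration is good to about 2 mm. A picture is of the moment at which its call begins. camera_info takes no time and is no camera call.
- arm.sign_off(): hands the job in, once; it reports no verdict.
The state is a dict: "time_s": time; "q": joint angles; "qd": joint speeds; "joint_efforts": joint torques, N m; "tool_pos": TCP position; "eef_rot": TCP orientation; "contact_force": force on the tool from outside, world axes, zero at the start; "wrist_torque": the same for the moment, N m; "grip_width": opening from 0.0 (shut) to 1.0 (fully open).
Only numpy, scipy, OpenCV 4.12 (cv2) and the standard library are available. Lean on these libraries where they do the work, as an engineer would, in place of code of your own. Each camera call takes 0.05 s, during which the arm holds its last target.

## Task

Pack the bench kit into the low plywood caddy: put the cork sanding block, the square steel block, the solder reel and the loupe each into the pocket made for its shape and size, upright and fully down on the pocket's floor. The lidded can and the battery cell look much like them but are not part of the kit: leave them standing where they are.

Things in the scene. Friction and masses are not known exactly. Their poses are not given: they have to be found in the camera images.
- sanding_block_center (a point): Cork sanding block, brown, 42 mm along its x, 71 mm along its y, 24 mm high; 0.06 kg. Stands on its flat base on the bench; the point is its centre, half-way up, z up.
- steel_block_center (a point): Small ground steel bench block, grey, square, 50 x 50 mm, 20 mm high, sides along its x and y; up to 0.55 kg. Stands on its flat base on the bench; the point is its centre, half-way up, z up.
- solder_reel_center (a point): Reel of solder, upright: round black flanges of 46 mm diameter at the bottom (2 mm thick) and top (3 mm thick), drum of 36 mm diameter between them, 39 mm high; 0.22 kg. Stands on its flat base on the bench; the point is its centre, half-way up, z up.
- magnifier_center (a point): Watchmaker's loupe: black, squat, tapering cup with a hollow top, 35 mm in diameter and only 26 mm high; handles like a solid cylinder; 0.07 kg. Stands on its flat base on the bench; the point is its centre, half-way up, z up.
- film_can_center (a point): Look-alike that stays: small black lidded can with a grey lid, 36 mm in diameter, 56 mm high. Stands on its flat base on the bench; the point is its centre, half-way up, z up. (Fixed things to keep clear of, in m: chair back, x 0.15 to 0.46, y 0.10 to 0.51, up to z 0.35; hanging tool, x 0.62 to 0.67, y 0.25 to 0.31, z 0.20 to 0.51; lamp shade, above z 0.7.)
- cell_0_center (a point): Look-alike that stays: battery cell, white cylinder with a black foot, 33 mm in diameter, 60 mm high. Stands on its flat base on the bench; the point is its centre, half-way up, z up.
- insert_oblong: One of four equal grey inserts (92 x 74 x 16 mm) lying two by two in the plywood caddy (198 x 162 mm, rim 21 mm high, flush with their tops), in changing order. Has the oblong pocket, 83 mm along its x by 54 mm along its y, for the sanding block. Pocket centred, straight walls, 8 mm deep (floor 8 mm above the origin). Origin: middle of the underside, 5 mm above the bench; x along the 92 mm side, y along the 74, z up. Fixed.
- insert_square: One of four equal grey inserts (92 x 74 x 16 mm) lying two by two in the plywood caddy (198 x 162 mm, rim 21 mm high, flush with their tops), in changing order. Has the square pocket, 62 x 62 mm, for the steel block. Pocket centred, straight walls, 8 mm deep (floor 8 mm above the origin). Origin: middle of the underside, 5 mm above the bench; x along the 92 mm side, y along the 74, z up. Fixed.
- insert_large_round: One of four equal grey inserts (92 x 74 x 16 mm) lying two by two in the plywood caddy (198 x 162 mm, rim 21 mm high, flush with their tops), in changing order. Has the larger round pocket, 60 mm in diameter, for the solder reel. Pocket centred, straight walls, 8 mm deep (floor 8 mm above the origin). Origin: middle of the underside, 5 mm above the bench; x along the 92 mm side, y along the 74, z up. Fixed.
- insert_small_round: One of four equal grey inserts (92 x 74 x 16 mm) lying two by two in the plywood caddy (198 x 162 mm, rim 21 mm high, flush with their tops), in changing order. Has the smaller round pocket, 48 mm in diameter, for the loupe. Pocket centred, straight walls, 8 mm deep (floor 8 mm above the origin). Origin: middle of the underside, 5 mm above the bench; x along the 92 mm side, y along the 74, z up. Fixed.

How it is judged:
At the end, for the whole second after the job is handed in: Sanding block in the oblong, steel block in the square, reel in the larger round and loupe in the smaller round pocket: each centre within 12 mm of its insert's centre seen from above, upright within 0.15 rad, at most 4 mm above its seat, released and at rest (horizontal distance between sanding_block_center and insert_oblong below 0.012 m and z of sanding_block_center in the frame of insert_oblong below 0.024 m and angle between each of sanding_block_center, steel_block_center, solder_reel_center, magnifier_center's own z axis and vertical below 0.15 rad and linear speed of each of sanding_block, steel_block, solder_reel, magnifier below 0.02 m/s and horizontal distance between steel_block_center and insert_square below 0.012 m and z of steel_block_center in the frame of insert_square below 0.022 m and horizontal distance between solder_reel_center and insert_large_round below 0.012 m and z of solder_reel_center in the frame of insert_large_round below 0.0315 m and horizontal distance between magnifier_center and insert_small_round below 0.012 m and z of magnifier_center in the frame of insert_small_round below 0.025 m); the robot touches nothing.
It fails at once if a look-alike (lidded can or battery cell) was moved by more than 20 mm or tipped (distance of any of film_can_center, cell_0_center from where it was at the start of the episode above 0.02 m or angle between any of film_can_center, cell_0_center's own z axis and vertical above 0.3 rad).
It also fails if it takes over 112 s, if anything falls off the work surface, if the arm or the gripper's body presses on something with over 40 N, if the wrist force passes 120 N, or if a joint passes its speed limit or range.

## Working session

There is one attempt and no reset: what is moved stays moved. The work goes in short steps, Python scripts to look and compute and a tool call to move; the robot and the scene stay as the last step left them, time stands still between calls to the robot, and variables do not carry over. Pictures are saved under pics/ and viewed, and the job is handed in when it is done.

Besides the shell and the picture viewer there is one more tool, called as name(argument=value, ...) on one line, values as JSON. send_rows: Moves the arm, as the interface text tells. Its arguments: {"type":"object","properties":{"series":{"type":"string"}},"required":["series"]}

```bash
mkdir -p pics; ls
python3 - <<'E'
from station import telemetry, cams, arm
import cv2
print(telemetry.read_state())
for n in ("top","side"):
    print(n,cams.camera_info(n))
    cv2.imwrite(f"pics/{n}0.png",cams.grab_frame(n)[:,:,::-1])
E
```

```text
pics
{'time_s': 0.0, 'q': array([ 1.07139562e+00,  1.24468789e-01,  1.65165433e+00,  3.48449562e-06,
        1.36748358e+00, -8.26113426e-02]), 'qd': array([-1.38131025e-04, -6.04981533e-04, -3.14915142e-04,  7.15515879e-04,
        1.57021060e-03, -5.97035291e-06]), 'joint_efforts': array([-3.77401215e-03, -4.17603171e+01, -3.59928524e+01,  7.71313068e-02,
        4.92016529e-02, -1.81600794e-04]), 'tool_pos': array([0.26286639, 0.59378518, 0.21342217]), 'eef_rot': array([-6.49843337e-01, -3.07305188e+00,  3.02854504e-03]), 'contact_force': array([-0.00527776,  0.93214765,  0.24536942]), 'wrist_torque': array([-0.01917761,  0.00241151, -0.02498177]), 'grip_width': 1.003327839412552}
top {'mtx': array([[461.81335252,   0.        , 276.96213431],
       [  0.        , 461.81335252, 204.00865213],
       [  0.        ,   0.        ,   1.        ]]), 'k1': -0.05862773920815775, 'cam_to_world': array([[ 4.46363141e-01, -8.73045658e-01,  1.96344660e-01,
         3.35406028e-01],
       [-8.94851664e-01, -4.35322234e-01,  9.86663649e-02,
        -1.97855521e-01],
       [-6.67045632e-04, -2.19740374e-01, -9.75558160e-01,
         9.13330599e-01],
       [ 0.00000000e+00,  0.00000000e+00,  0.00000000e+00,
         1.00000000e+00]])}
side {'mtx': array([[451.42067067,   0.        , 285.06527727],
       [  0.        , 451.42067067, 207.78725923],
       [  0.        ,   0.        ,   1.        ]]), 'k1': 0.03275530438120464, 'cam_to_world': array([[-0.63804355, -0.63920055,  0.42932864,  0.07307796],
       [-0.76994156,  0.53650423, -0.34547533,  0.23924989],
       [-0.00950861, -0.55098627, -0.83446014,  0.90505384],
       [ 0.        ,  0.        ,  0.        ,  1.        ]])}
```

View pics/top0.png

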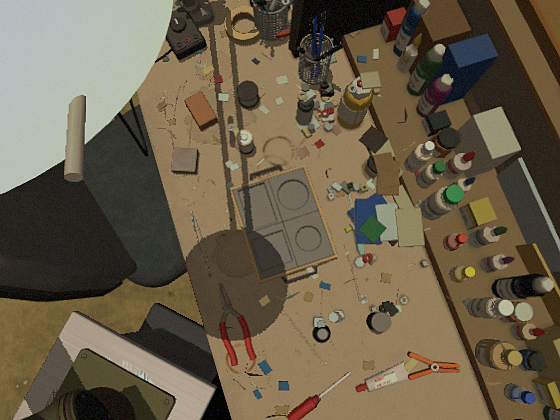

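View pics/side0.png

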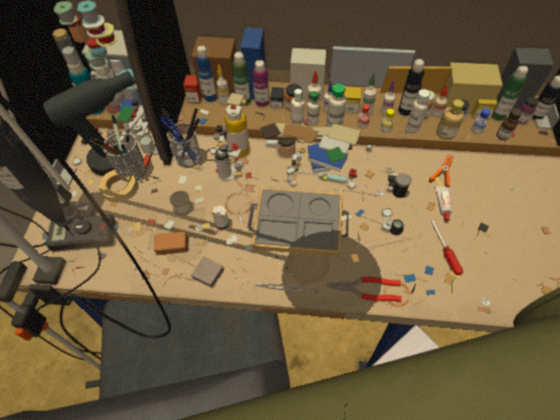

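```bash
cat > h.py <<'E'
import numpy as np, cv2
from station import telemetry, cams, arm
from scipy.spatial.transform import Rotation as R
def proj(n,P):
    c=cams.camera_info(n);T=np.linalg.inv(c["cam_to_world"]);p=np.atleast_2d(P)@T[:3,:3].T+T[:3,3]
    s=p[:,:2]/p[:,2:];r2=(s**2).sum(1,keepdims=True);s=s*(1+c["k1"]*r2)
    return s*[c["mtx"][0,0],c["mtx"][1,1]]+c["mtx"][:2,2]
def unproj(n,uv,z):
    c=cams.camera_info(n);uv=np.atleast_2d(np.float64(uv))
    d=(uv-c["mtx"][:2,2])/[c["mtx"][0,0],c["mtx"][1,1]];s=d.copy()
    for _ in range(20): s=d/(1+c["k1"]*(s**2).sum(1,keepdims=True))
    T=c["cam_to_world"];D=np.c_[s,np.ones(len(s))]@T[:3,:3].T;o=T[:3,3]
    t=(z-o[2])/D[:,2:];return o+t*D
def crop(src,x,y,w,h,f,out):
    im=cv2.imread(src)[y:y+h,x:x+w];cv2.imwrite(out,cv2.resize(im,None,fx=f,fy=f,interpolation=cv2.INTER_CUBIC))
E
python3 - <<'E'
from h import *
print(proj("top",[[0.263,.594,.215],[0,0,0],[.5,0,0]]),proj("side",[[0.263,.594,.215],[0,0,0]]))
crop("pics/top0.png",150,70,200,150,4,"pics/tA.png")
crop("pics/top0.png",220,150,200,150,4,"pics/tA2.png")
crop("pics/top0.png",280,260,150,110,5,"pics/tB.png")
crop("pics/side0.png",140,170,200,150,4,"pics/sA.png")
crop("pics/side0.png",340,150,100,100,6,"pics/sB.png")
E
```

```text
[[-154.56359254  129.38394368]
 [ 102.63215272  421.75849648]
 [ 226.56303584  189.74968493]] [[-55.4294118  602.18353918]
 [420.64586173 443.92256022]]
```

View pics/tA.png

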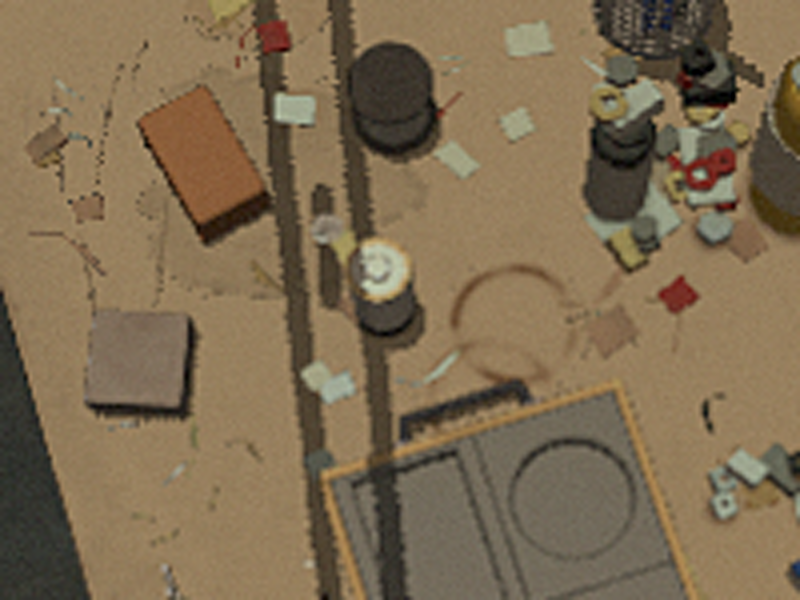

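View pics/tA2.png

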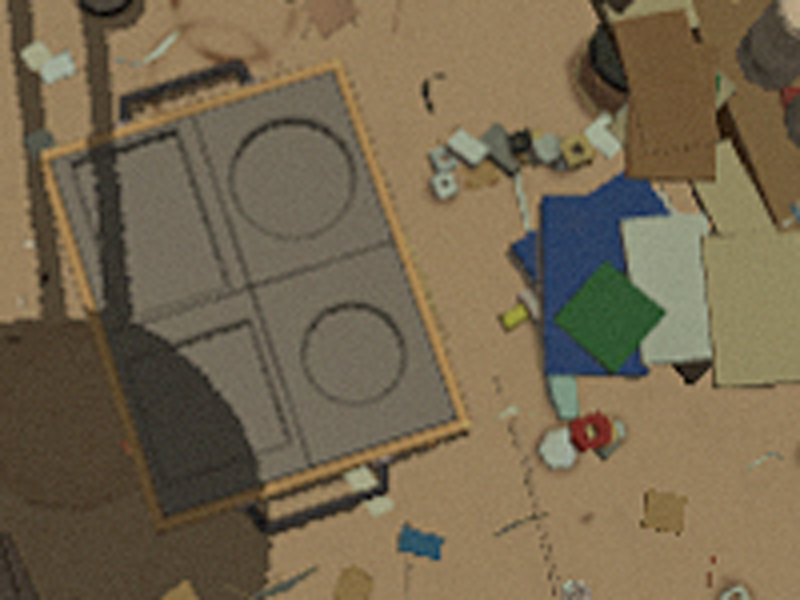

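View pics/tB.png

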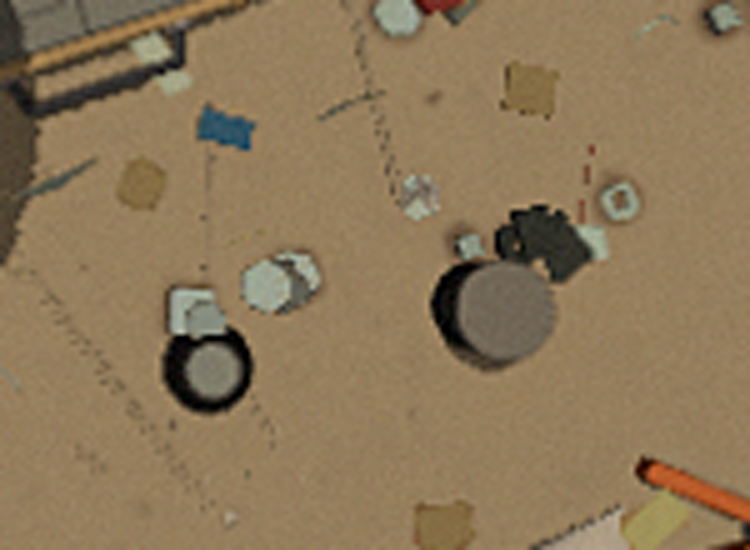

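View pics/sA.png

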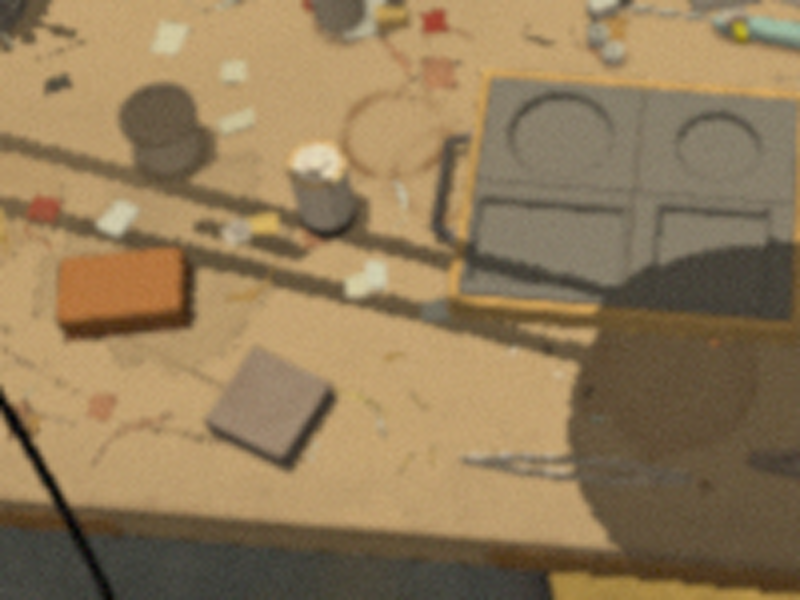

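View pics/sB.png

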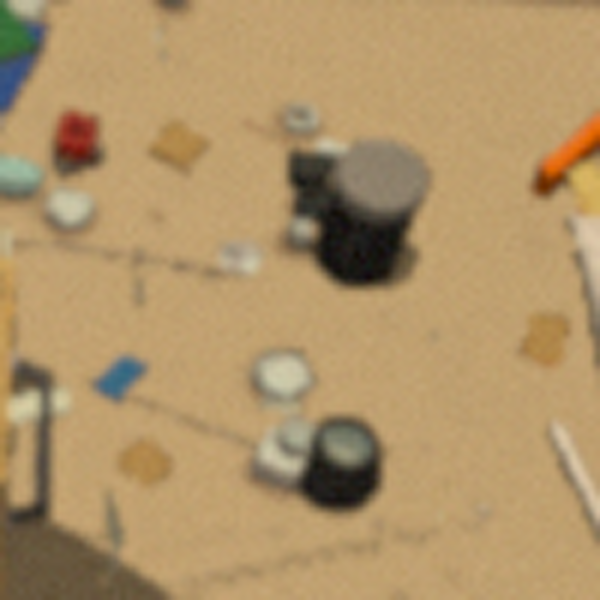

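Run:
```python
from h import *
def m(n,x0,y0,f,pts,z):
    uv=(np.array(pts,float)+.5)/f-.5+[x0,y0]; return unproj(n,uv,z)[:,:2]
np.set_printoptions(precision=4,suppress=True)
def rect(name,P):
    c=P.mean(0);e=np.roll(P,-1,0)-P
    print(name,c,"len",np.linalg.norm(e,axis=1),"ang",np.degrees(np.arctan2(e[:,1],e[:,0])))
tA=("top",150,70,4);t2=("top",220,150,4);tB=("top",280,260,5);sA=("side",140,170,4);sB=("side",340,150,6)
rect("cork t",m(*tA,[(139,123),(206,87),(268,190),(204,226)],.024))
rect("cork s",m(*sA,[(57,262),(183,248),(186,312),(64,326)],.024))
rect("steel t",m(*tA,[(97,310),(190,313),(185,404),(87,402)],.020))
rect("steel s",m(*sA,[(259,347),(332,387),(287,459),(209,420)],.020))
rect("caddy t",m(*t2,[(42,155),(338,65),(468,428),(160,525)],.021))
rect("caddy s",m(*sA,[(487,70),(800,93),(797,328),(452,302)],.021))
print("reel t",m(*tA,[(391,80)],.039),"s",m(*sA,[(160,115)],.039))
print("cell t",m(*tA,[(385,270)],.06),"s",m(*sA,[(319,162)],.06))
print("loupe t",m(*tB,[(212,370)],.026),"s",m(*sB,[(347,447)],.026))
print("can t",m(*tB,[(505,312)],.056),"s",m(*sB,[(381,180)],.056))
for nm,p in dict(oblong=None).items(): pass
print("large round t",m(*t2,[(293,179)],.021),"s",m(*sA,[(561,138)],.021))
print("small round t",m(*t2,[(353,354)],.021),"s",m(*sA,[(719,147)],.021))
import itertools
B=list(itertools.product([.62,.67],[.25,.31],[.20,.51]));print(proj("top",B).round())
B=list(itertools.product([.15,.46],[.1,.51],[.35]));print(proj("top",B).round())
```

```text
cork t [0.6255 0.1249] len [0.0399 0.0677 0.038  0.0683] ang [ -32.8385 -122.8805  147.9284   58.7477]
cork s [0.6221 0.1278] len [0.0702 0.0415 0.0665 0.0419] ang [-122.5666  149.6077   57.4939  -25.298 ]
steel t [0.5156 0.1027] len [0.0479 0.0485 0.0499 0.0492] ang [ -65.6147 -154.193   115.1833   23.5407]
steel s [0.5115 0.1036] len [0.0485 0.0466 0.0493 0.0489] ang [-159.9018  114.1959   22.9211  -66.8737]
caddy t [ 0.4876 -0.1334] len [0.1556 0.193  0.1556 0.1924] ang [ -45.9498 -135.2061  133.8316   44.8044]
caddy s [ 0.4871 -0.1317] len [0.1889 0.1588 0.1914 0.1602] ang [-135.2187  135.9422   45.1928  -44.9735]
reel t [[0.7007 0.0532]] s [[0.6971 0.0524]]
cell t [[0.6003 0.003 ]] s [[0.5975 0.006 ]]
loupe t [[ 0.3301 -0.2935]] s [[ 0.3274 -0.2916]]
can t [[ 0.3957 -0.3769]] s [[ 0.3934 -0.374 ]]
large round t [[ 0.5467 -0.1272]] s [[ 0.5438 -0.124 ]]
small round t [[ 0.4809 -0.192 ]] s [[ 0.4792 -0.191 ]]
[[ 121.   40.]
 [  33. -112.]
 [  92.   27.]
 [  -8. -127.]
 [ 135.   18.]
 [  58. -143.]
 [ 107.    5.]
 [  18. -157.]]
[[ -11.  333.]
 [-240.  188.]
 [ 117.  117.]
 [-113.    6.]]
```

Run:
```python
from h import *
np.set_printoptions(precision=3,suppress=True)
for z in (.7,.8): print(unproj("top",[(172,0),(130,90),(60,170),(0,200),(0,0),(75,150)],z))
s=telemetry.read_state();print(R.from_rotvec(s["eef_rot"]).as_matrix())
print(unproj("top",[(30,285),(90,310),(135,270),(120,110)],.35))
```

```text
[[ 0.453 -0.076  0.7  ]
 [ 0.398 -0.083  0.7  ]
 [ 0.346 -0.074  0.7  ]
 [ 0.32  -0.055  0.7  ]
 [ 0.413  0.01   0.7  ]
 [ 0.358 -0.075  0.7  ]]
[[ 0.398 -0.133  0.8  ]
 [ 0.369 -0.137  0.8  ]
 [ 0.341 -0.132  0.8  ]
 [ 0.327 -0.122  0.8  ]
 [ 0.377 -0.087  0.8  ]
 [ 0.348 -0.133  0.8  ]]
[[-0.914  0.405 -0.001]
 [ 0.405  0.914 -0.002]
 [ 0.    -0.002 -1.   ]]
[[ 0.223  0.085  0.35 ]
 [ 0.231  0.002  0.35 ]
 [ 0.298 -0.023  0.35 ]
 [ 0.47   0.102  0.35 ]]
```

send_rows(series="0 0 -30 0 0 0 1;0 0 -60 0 0 0 1;0 0 -60 0 0 0 1;0 0 -60 0 0 0 1")

```text
time_s: 0.43
tool_pos: [0.2636, 0.5953, 0.2773]
eef_rot: [0.65, 3.072, 0.007]
contact_force: [0.0, 1.2, 0.3]
grip_width: 0.999
```

```bash
python3 -c "
from h import *
s=telemetry.read_state();print(s)"
```

```text
{'time_s': 0.4333, 'q': array([ 1.07144041e+00,  9.26701199e-02,  1.57946972e+00, -7.71244816e-07,
        1.46496136e+00, -8.25948945e-02]), 'qd': array([ 0.00087277,  0.02661263,  0.05837871,  0.00015055, -0.00289466,
       -0.00035801]), 'joint_efforts': array([ 1.03368887e-02, -4.23106992e+01, -3.80480075e+01,  8.36912845e-02,
        5.30573248e-02,  1.09976201e-03]), 'tool_pos': array([0.26364931, 0.59527848, 0.27728593]), 'eef_rot': array([0.64965089, 3.07236284, 0.00675547]), 'contact_force': array([0.03398955, 1.2394671 , 0.32741553]), 'wrist_torque': array([-0.02365654, -0.01292729, -0.04188349]), 'grip_width': 0.9990026386475291}
```

send_rows(series="0 0 0 0.1 0 0 1;0 0 0 0.2 0 0 1;0 0 0 0.2 0 0 1;0 0 0 0.2 0 0 1")

```text
time_s: 0.77
tool_pos: [0.2631, 0.5942, 0.2714]
eef_rot: [-0.638, -3.017, 0.308]
contact_force: [0.3, -0.8, 0.2]
grip_width: 1.0
```

```bash
python3 -c "
from h import *
s=telemetry.read_state();print(s)"
```

```text
{'time_s': 0.7667, 'q': array([ 1.07817553,  0.22640405,  1.44954123, -0.01500018,  1.6683097 ,
       -0.07590079]), 'qd': array([-0.00188742, -0.04922943,  0.01425531, -0.00027948, -0.00013074,
        0.00154824]), 'joint_efforts': array([-6.26912573e-02, -4.57815135e+01, -3.67738974e+01,  2.47378025e-02,
        7.00179208e-01, -1.26180140e-02]), 'tool_pos': array([0.2630853 , 0.59424859, 0.27138674]), 'eef_rot': array([-0.63784698, -3.01727342,  0.30751115]), 'contact_force': array([ 0.25945106, -0.83997957,  0.22482453]), 'wrist_torque': array([ 0.09238651, -0.03562956,  0.0259512 ]), 'grip_width': 1.0004804221107637}
```

Run:
```python
import numpy as np
D=[([.12447,1.65165,1.36748],(.26287,.59379,.21342)),([.09267,1.57947,1.46496],(.26365,.59528,.27729)),([.22640,1.44954,1.66831],(.26309,.59425,.27139))]
A=[];b=[]
for q,p in D:
    a,c,d=np.cumsum(q);r=np.hypot(p[0],p[1])
    A+= [[np.sin(a),np.sin(c),np.sin(d),0],[np.cos(a),np.cos(c),np.cos(d),1]];b+=[r,p[2]]
x,res,rk,sv=np.linalg.lstsq(np.array(A),np.array(b),rcond=None);print(x,np.array(A)@x-b,sv)
L1,L2,Lw,h=x
for q,p in D:
    print("elbow",L1*np.sin(q[0]),h+L1*np.cos(q[0]),"wrist z",h+L1*np.cos(q[0])+L2*np.cos(q[0]+q[1]))
# IK down for r,z
from scipy.optimize import fsolve
for r,z in [(.65,.4),(.55,.4),(.45,.4),(.4,.4),(.5,.15),(.7,.1),(.45,.15),(.45,.3),(.52,.1),(.52,.2)]:
    f=lambda q:[L1*np.sin(q[0])+L2*np.sin(q[0]+q[1])-r, h+L1*np.cos(q[0])+L2*np.cos(q[0]+q[1])-Lw-z]
    q=fsolve(f,[.1,1.6]);print(r,z,q,np.pi-sum(q),"elbow r,z",L1*np.sin(q[0]),h+L1*np.cos(q[0]),"wrist",z+Lw)
```

```text
[0.33886097 0.62126348 0.21830179 0.22113202] [ 4.70388389e-04 -1.01563198e-03 -6.38765970e-04  9.60179668e-05
  7.45488811e-05  9.19614011e-04] [2.99539167 1.73592352 0.1175531  0.01948279]
elbow 0.042069200727534874 0.5573714290057981 wrist z 0.4307057185506263
elbow 0.03135732017498417 0.5585390090817794 wrist z 0.49568560522118266
elbow 0.076064412689511 0.551345531209307 wrist z 0.4861438985739036
0.65 0.4 [0.09344865 1.3809635 ] 1.6671805058131508 elbow r,z 0.03162003188439633 0.5585144904895017 wrist 0.6183017903454178
0.55 0.4 [-0.20155031  1.66725703] 1.6758859292064423 elbow r,z -0.06783606930059119 0.5531335645018343 wrist 0.6183017903454178
0.45 0.4 [-0.50227944  1.91114535] 1.7327267474085364 elbow r,z -0.1631360403689444 0.5181394112232798 wrist 0.6183017903454178
0.4 0.4 [-0.65955525  2.02056332] 1.780584583002217 elbow r,z -0.2076422943896951 0.4889219300136951 wrist 0.6183017903454178
0.5 0.15 [-0.28479092  2.14624301] 1.280140570142155 elbow r,z -0.09520529637384524 0.5463438116717227 wrist 0.3683017903454177
0.7 0.1 [0.35892378 1.57401002] 1.208658854471 elbow r,z 0.11903061109032255 0.5383992127290513 wrist 0.3183017903454177
0.45 0.15 [-0.46303017  2.2876612 ] 1.316961624217544 elbow r,z -0.15135606889154588 0.5243119970310891 wrist 0.3683017903454177
0.45 0.3 [-0.52979376  2.09292369] 1.578462723057795 elbow r,z -0.17124521881216426 0.5135389849931534 wrist 0.5183017903454177
0.52 0.1 [-0.16046411  2.12324652] 1.178810249969779 elbow r,z -0.05414197848026981 0.5556397239433751 wrist 0.3183017903454177
0.52 0.2 [-0.26107104  2.04301965] 1.3596440349364969 elbow r,z -0.0874652504150925 0.5485103758113893 wrist 0.4183017903454177
```

```bash
cat >> h.py <<'E'
np.set_printoptions(precision=3,suppress=True)
def pose(jaw,tilt=0.):
    """jaw deg: tool y at that heading, z down; tilt about tool y-> sign so wrist goes to right side (-n)"""
    a=np.radians(jaw);y=np.array([np.cos(a),np.sin(a),0]);z=np.array([0,0,-1.]);x=np.cross(y,z)
    return R.from_matrix(np.c_[x,y,z])*R.from_rotvec([0,tilt,0])
def cur():
    s=telemetry.read_state();return s["tool_pos"],R.from_rotvec(s["eef_rot"]),s
def rel(p,rot,p0=None,r0=None):
    if p0 is None: p0,r0,_=cur()
    return r0.inv().apply(np.array(p)-p0)*1000,(r0.inv()*rot).as_rotvec()
def show(*tg):
    p0,r0,s=cur();print(s["time_s"],p0,s["grip_width"],s["contact_force"])
    for p,rot in tg: print(*rel(p,rot,p0,r0))
E
python3 - <<'E'
from h import *
for t in (.35,-.35):
    r=pose(23.7,t);print(r.as_matrix(), "wrist offset",-r.apply([0,0,.218]))
p,r0,s=cur();r=pose(23.7,.35)
show((.263,.594,.39),pose(66)),
show((.53,0.0,.385),pose(23.7)),
E
```

```text
[[-0.378  0.916 -0.138]
 [ 0.86   0.402  0.314]
 [ 0.343  0.    -0.939]] wrist offset [ 0.03  -0.068  0.205]
[[-0.378  0.916  0.138]
 [ 0.86   0.402 -0.314]
 [-0.343  0.    -0.939]] wrist offset [-0.03   0.068  0.205]
0.7667 [0.263 0.594 0.271] 1.0004804221107637 [ 0.259 -0.84   0.225]Traceback (most recent call last):
  File "<stdin>", line 5, in <module>
  File "h.py", line 28, in show
    for p,rot in tg: print(*rel(p,rot,p0,r0))
        ^^^^^
ValueError: too many values to unpack (expected 2)
```

Run:
```python
from h import *
show(((.263,.594,.39),pose(66)),((.40,.3,.39),pose(45)),((.53,0.0,.385),pose(23.7)))
```

```text
0.7667 [0.263 0.594 0.271] 1.0004804221107637 [ 0.259 -0.84   0.225]
[   0.023  -24.195 -116.12 ] [-0.203 -0.     0.002]
[-244.249 -233.215  -73.146] [-0.201  0.037  0.367]
[-484.551 -449.374  -23.595] [-0.194  0.075  0.738]
```

send_rows(series="0 -8 -40 -0.07 0 0 1;0 -16 -78 -0.13 0 0 1;0 -24 -116 -0.2 0 0 1;0 -24 -116 -0.2 0 0 1;-244 -233 -73 -0.2 0.04 0.37 1;-244 -233 -73 -0.2 0.04 0.37 1;-244 -233 -73 -0.2 0.04 0.37 1;-244 -233 -73 -0.2 0.04 0.37 1;-244 -233 -73 -0.2 0.04 0.37 1;-244 -233 -73 -0.2 0.04 0.37 1;-244 -233 -73 -0.2 0.04 0.37 1;-244 -233 -73 -0.2 0.04 0.37 1;-485 -449 -24 -0.2 0.07 0.74 1;-485 -449 -24 -0.2 0.07 0.74 1;-485 -449 -24 -0.2 0.07 0.74 1;-485 -449 -24 -0.2 0.07 0.74 1;-485 -449 -24 -0.2 0.07 0.74 1;-485 -449 -24 -0.2 0.07 0.74 1;-485 -449 -24 -0.2 0.07 0.74 1;-485 -449 -24 -0.2 0.07 0.74 1")

```text
time_s: 2.43
tool_pos: [0.5299, -0.0024, 0.3863]
eef_rot: [1.718, 2.622, 0.013]
contact_force: [-0.2, 0.6, -0.4]
grip_width: 0.997
```

Run:
```python
from h import *
print(cur()[2]['q'])
for n in("top","side"): cv2.imwrite(f"pics/{n}1.png",cams.grab_frame(n)[:,:,::-1])
n=pose(23.7).apply([1,0,0]);print(n) # tool x dir
g=pose(23.7,.35);c=np.array([.5136,.1032,0])-n*.006; c[2]=.014
print("tcp",c)
show((c-g.apply([0,0,.12]),g),(c,g))
```

```text
[-0.108 -0.201  1.683  0.004  1.65  -0.519]
[-0.402  0.916  0.   ]
tcp [0.516 0.098 0.014]
2.5333 [ 0.531 -0.004  0.386] 0.9981537162696398 [ 1.054  0.765 -0.995]
[ 58.447  24.745 259.171] [ 0.01   0.351 -0.006]
[ 99.749  23.404 371.832] [ 0.01   0.351 -0.006]
```

View pics/top1.png

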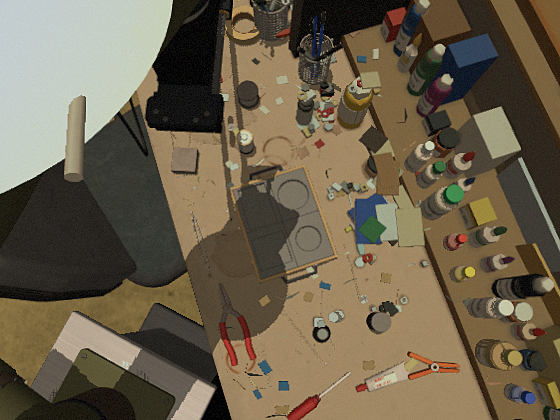

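View pics/side1.png

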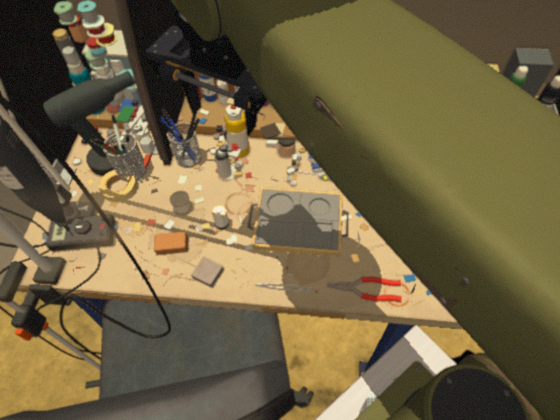

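Run:
```python
from h import *
q=cur()[2]['q'];print(q)
# elbow r=-.068,z .553 ; wrist r=.53, z .604
u=np.array([np.cos(q[0]),np.sin(q[0])]);n=np.array([-u[1],u[0]])
for off in (-.05,0,.054,.1):
    P=[[*(u*r+n*off),.553+(r+.068)/.6*.05] for r in (-.068,.1,.2,.3,.4,.53)]
    print(off,proj("top",P).round().tolist(),"\n  side",proj("side",P).round().tolist())
```

```text
[-0.111 -0.198  1.682  0.003  1.649 -0.516]
-0.05 [[-153.0, 696.0], [-50.0, 526.0], [26.0, 408.0], [105.0, 288.0], [184.0, 171.0], [281.0, 29.0]] 
  side [[731.0, 402.0], [540.0, 222.0], [459.0, 143.0], [391.0, 78.0], [335.0, 22.0], [273.0, -40.0]]
0 [[-199.0, 651.0], [-100.0, 482.0], [-26.0, 367.0], [52.0, 250.0], [130.0, 136.0], [227.0, -1.0]] 
  side [[689.0, 445.0], [500.0, 250.0], [419.0, 166.0], [353.0, 96.0], [298.0, 38.0], [238.0, -27.0]]
0.054 [[-245.0, 603.0], [-151.0, 436.0], [-80.0, 324.0], [-3.0, 210.0], [74.0, 100.0], [171.0, -32.0]] 
  side [[639.0, 497.0], [452.0, 283.0], [374.0, 192.0], [310.0, 118.0], [256.0, 56.0], [198.0, -13.0]]
0.1 [[-280.0, 563.0], [-191.0, 398.0], [-122.0, 289.0], [-47.0, 178.0], [29.0, 72.0], [126.0, -57.0]] 
  side [[593.0, 545.0], [409.0, 313.0], [332.0, 216.0], [270.0, 138.0], [218.0, 72.0], [162.0, 0.0]]
```

Run:
```python
from h import *
import numpy as np
for n in("top","side"):
    d=cv2.absdiff(cv2.imread(f"pics/{n}0.png"),cv2.imread(f"pics/{n}1.png"));cv2.imwrite(f"pics/d{n}.png",np.clip(d*3.,0,255).astype(np.uint8))
D=[([1.0714,.12447,1.65165,1.36748],(.26287,.59379,.21342)),([1.07144,.09267,1.57947,1.46496],(.26365,.59528,.27729)),([1.078,.22640,1.44954,1.66831],(.26309,.59425,.27139)),([-.111,-.198,1.682,1.649],(.5315,-.0045,.386))]
A=[];b=[]
for q,p in D:
    a,c,d=np.cumsum(q[1:]);u=np.array([np.cos(q[0]),np.sin(q[0])]);r=u@p[:2];print("lat",-u[1]*p[0]+u[0]*p[1])
    A+= [[np.sin(a),np.sin(c),np.sin(d),0,np.cos(c)],[np.cos(a),np.cos(c),np.cos(d),1,-np.sin(c)]];b+=[r,p[2]]
A=np.array(A)
for k in (4,5):
    x,res,rk,sv=np.linalg.lstsq(A[:,:k],np.array(b),rcond=None);print(x,A[:,:k]@x-b,sv)
```

```text
lat 0.05359729987797998
lat 0.05360016076205523
lat 0.04934871443971772
lat 0.054403119097260776
[0.415 0.611 0.261 0.186] [ 0.002 -0.    -0.002  0.    -0.     0.     0.    -0.   ] [3.455 1.999 0.227 0.111]
[0.449 0.613 0.29  0.223 0.041] [ 0.  0.  0.  0.  0.  0.  0. -0.] [3.989 2.002 0.233 0.165 0.033]
```

View pics/dtop.png

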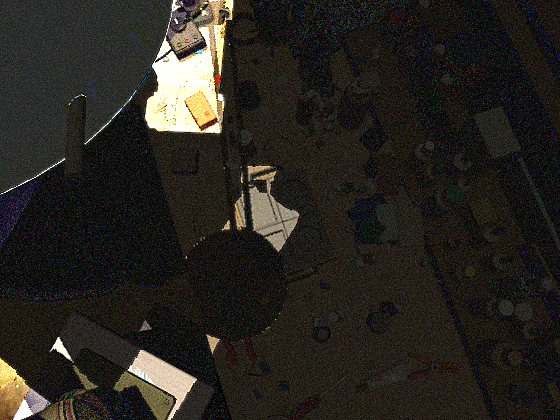

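View pics/dside.png

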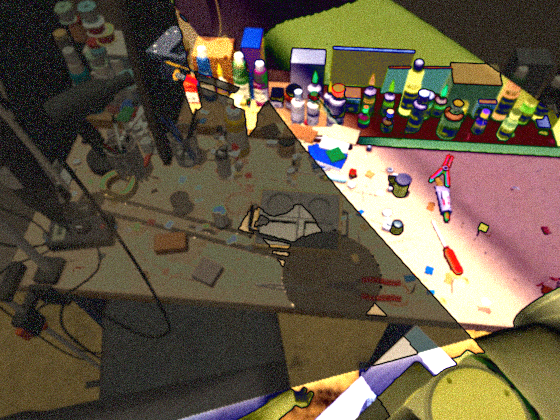

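Run:
```python
from h import *
q=cur()[2]['q']
L1,L2,Lw,h,e=.449,.613,.29,.223,.041
def pts(q,off):
    u=np.array([np.cos(q[0]),np.sin(q[0])]);n=np.array([-u[1],u[0]]);a=q[1];c=a+q[2]
    E=np.array([L1*np.sin(a),h+L1*np.cos(a)]);W=E+L2*np.array([np.sin(c),np.cos(c)])+e*np.array([np.cos(c),-np.sin(c)])
    E=E+e*np.array([np.cos(c),-np.sin(c)])
    return E,W,[[*(u*(E[0]+t*(W[0]-E[0]))+n*off),E[1]+t*(W[1]-E[1])] for t in (.2,.4,.6,.8,1)]
for off in (-.05,0,.054,.1):
    E,W,P=pts(q,off);print(off,E,W,proj("side",P).round().tolist(), proj("top",P).round().tolist())
```

```text
-0.05 [-0.085  0.622] [0.526 0.676] [[664.0, 236.0], [524.0, 117.0], [420.0, 26.0], [339.0, -46.0], [272.0, -106.0]] [[-174.0, 655.0], [-79.0, 495.0], [40.0, 311.0], [163.0, 129.0], [278.0, -35.0]]
0 [-0.085  0.622] [0.526 0.676] [[616.0, 274.0], [478.0, 144.0], [376.0, 47.0], [297.0, -30.0], [233.0, -94.0]] [[-230.0, 598.0], [-141.0, 439.0], [-26.0, 261.0], [95.0, 87.0], [211.0, -71.0]]
0.054 [-0.085  0.622] [0.526 0.676] [[560.0, 318.0], [424.0, 176.0], [326.0, 70.0], [249.0, -12.0], [187.0, -79.0]] [[-284.0, 538.0], [-201.0, 383.0], [-90.0, 211.0], [28.0, 44.0], [143.0, -106.0]]
0.1 [-0.085  0.622] [0.526 0.676] [[507.0, 360.0], [375.0, 205.0], [279.0, 92.0], [205.0, 4.0], [146.0, -67.0]] [[-324.0, 488.0], [-246.0, 337.0], [-140.0, 172.0], [-25.0, 11.0], [89.0, -133.0]]
```

Run:
```python
from h import *
g=pose(23.7,.45);c=np.array([.5136,.1032,.0145])
show((c-g.apply([0,0,.10]),g),(c,g));print(c-g.apply([0,0,.10]))
```

```text
2.5333 [ 0.531 -0.004  0.386] 0.9981537162696398 [ 1.054  0.765 -0.995]
[ 62.129  24.516 281.345] [ 0.011  0.451 -0.006]
[105.748  23.362 371.323] [ 0.011  0.451 -0.006]
[0.531 0.063 0.105]
```

send_rows(series="16 6 70 0 0.11 0 0.8;31 12 110 0 0.23 0 0.8;47 18 150 0 0.34 0 0.8;62 25 190 0 0.45 0 0.8;62 25 230 0.01 0.45 0 0.8;62 25 265 0.01 0.45 0 0.8;62 25 281 0.01 0.45 0 0.8;62 25 281 0.01 0.45 0 0.8;62 25 281 0.01 0.45 0 0.8")

```text
time_s: 3.28
tool_pos: [0.5287, 0.069, 0.1051]
eef_rot: [-1.498, -2.295, -0.34]
contact_force: [1.5, -0.1, 1.4]
grip_width: 0.796
```

Run:
```python
from h import *
for n in("top","side"): cv2.imwrite(f"pics/{n}2.png",cams.grab_frame(n)[:,:,::-1])
crop("pics/side2.png",140,170,200,150,4,"pics/s2.png")
g=pose(23.7,.45);c=np.array([.5136,.1032,.0145])
show((c,g))
```

```text
3.3833 [0.533 0.068 0.11 ] 0.7977559640135283 [ 0.648 -0.203  1.286]
[ -5.217  -3.555 102.982] [0.003 0.003 0.003]
```

View pics/side2.png

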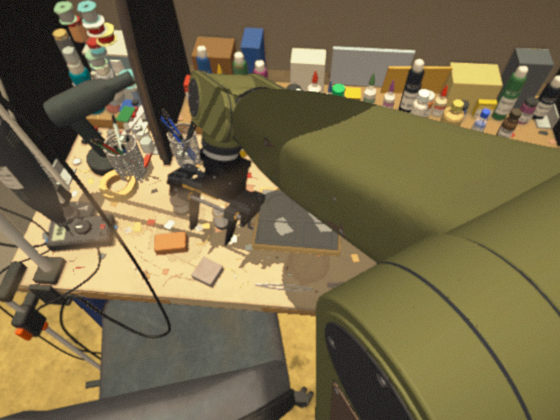

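View pics/top2.png

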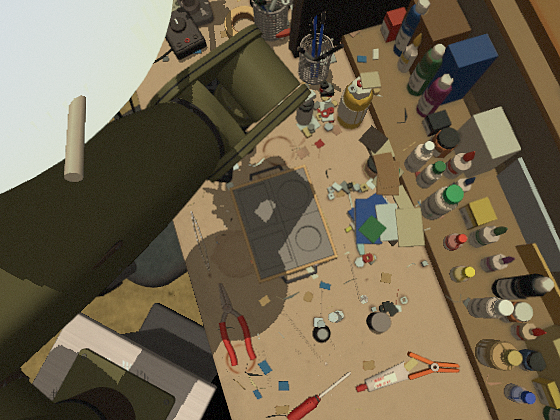

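send_rows(series="-3 -2 25 0 0 0 0.8;-5 -3 50 0 0 0 0.8;-5 -3 60 0 0 0 0.8;-5 -3 60 0 0 0 0.8;-5 -3 60 0 0 0 0.8")

```text
time_s: 3.8
tool_pos: [0.5211, 0.0863, 0.0525]
eef_rot: [-1.501, -2.301, -0.346]
contact_force: [0.6, -0.5, -0.0]
grip_width: 0.797
```

Run:
```python
from h import *
g=pose(23.7,.45);c=np.array([.5136,.1032,.0145])
show((c,g))
L=cur()[2];print(L['q'],L['qd'])
```

```text
3.8 [0.521 0.086 0.053] 0.7966055903112139 [ 0.586 -0.499 -0.024]
[ 0.221 -0.164 42.304] [0.002 0.002 0.002]
[-0.146  0.15   1.967  0.393  1.294 -0.722] [-0.006 -0.006 -0.022  0.003 -0.007 -0.004]
```

send_rows(series="0 0 15 0 0 0 0.8;0 0 30 0 0 0 0.8;0 0 42 0 0 0 0.8;0 0 42 0 0 0 0.8;0 0 42 0 0 0 0.8;0 0 42 0 0 0 0.4;0 0 42 0 0 0 0.4;0 0 42 0 0 0 0.4;0 0 42 0 0 0 0.4;0 0 42 0 0 0 0.4;0 0 42 0 0 0 0.4")

```text
time_s: 4.72
tool_pos: [0.5134, 0.103, 0.0132]
eef_rot: [-1.501, -2.3, -0.345]
contact_force: [2.5, 1.4, 0.8]
grip_width: 0.522
```

Run:
```python
from h import *
g=pose(23.7,.45);c=np.array([.5136,.1032,.0145])
show((c,g))
```

```text
4.7167 [0.513 0.103 0.013] 0.5220387994561597 [2.505 1.39  0.844]
[ 0.669  0.269 -1.116] [0.002 0.001 0.001]
```

Run:
```python
from h import *
p=np.array([.4282,-.1393,.0132+.013])
show(((.52,.09,.10),pose(23.7,.45)),((.47,-.02,.10),pose(35,.45)),(p+[0,0,.06],pose(45,.45)))
```

```text
4.7167 [0.513 0.103 0.013] 0.5220387994561597 [2.505 1.39  0.844]
[ 24.549   1.018 -84.511] [0.002 0.001 0.001]
[ -48.018  -88.968 -119.674] [ 0.088  0.002 -0.177]
[-137.218 -175.213 -147.519] [ 0.164  0.002 -0.334]
```

send_rows(series="5 0 -20 0 0 0 0.3;12 0 -45 0 0 0 0.3;20 1 -70 0 0 0 0.3;24 1 -84 0 0 0 0.3;6 -22 -94 0.02 0 -0.04 0.3;-12 -44 -103 0.04 0 -0.09 0.3;-30 -67 -112 0.07 0 -0.13 0.3;-48 -89 -120 0.09 0 -0.18 0.3;-70 -110 -127 0.11 0 -0.22 0.3;-92 -132 -134 0.13 0 -0.26 0.3;-115 -154 -141 0.15 0 -0.3 0.3;-137 -175 -147 0.164 0 -0.334 0.3;-137 -175 -147 0.164 0 -0.334 0.3;-137 -175 -147 0.164 0 -0.334 0.3;-137 -175 -147 0.164 0 -0.334 0.3")

```text
time_s: 5.97
tool_pos: [0.4271, -0.1383, 0.0847]
eef_rot: [-1.039, -2.507, -0.235]
contact_force: [-0.2, 0.6, -3.6]
grip_width: 0.523
```

Run:
```python
from h import *
for n in("top","side"): cv2.imwrite(f"pics/{n}3.png",cams.grab_frame(n)[:,:,::-1])
crop("pics/top3.png",200,150,160,150,4,"pics/t3.png")
crop("pics/side3.png",240,170,120,110,5,"pics/s3.png")
p=np.array([.4282,-.1393,.0132+.013])
show((p,pose(45,.45)))
```

```text
6.0667 [ 0.427 -0.138  0.085] 0.5241614489554792 [ 0.301 -0.692 -3.75 ]
[-26.955  -0.27   52.449] [-0.003 -0.     0.001]
```

View pics/t3.png

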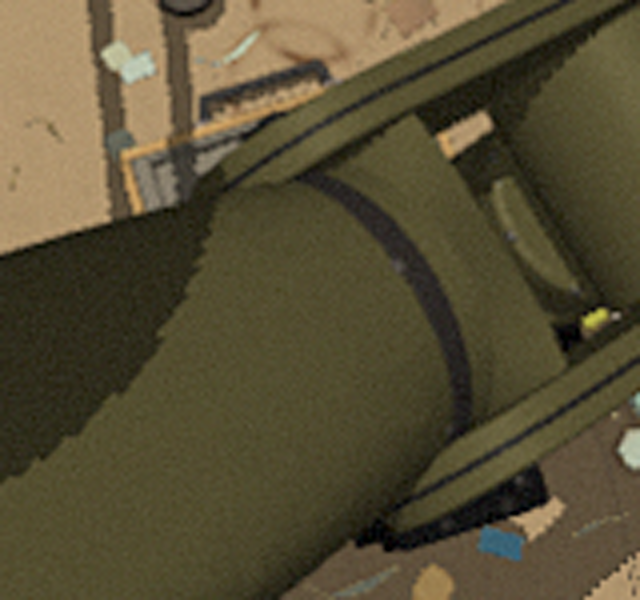

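View pics/s3.png

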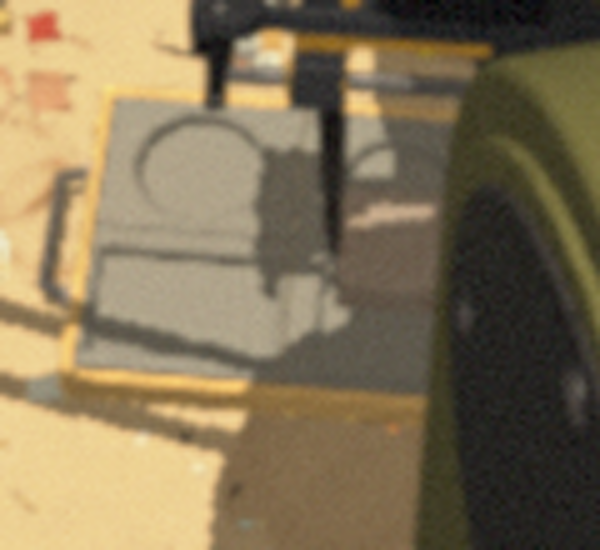

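send_rows(series="-9 0 17 0 0 0 0.3;-18 0 34 0 0 0 0.3;-24 0 47 0 0 0 0.3;-25.5 0 50 0 0 0 0.3;-25.5 0 50 0 0 0 0.3;-25.5 0 50 0 0 0 0.3")

```text
time_s: 6.57
tool_pos: [0.4287, -0.1394, 0.0298]
eef_rot: [-1.038, -2.51, -0.234]
contact_force: [-0.0, 0.1, -3.2]
grip_width: 0.525
```

Run:
```python
from h import *
cv2.imwrite("pics/side4.png",cams.grab_frame("side")[:,:,::-1])
crop("pics/side4.png",240,170,120,110,5,"pics/s4.png")
p=np.array([.4282,-.1393,.0132+.013])
show((p,pose(45,.45)))
```

```text
6.6167 [ 0.429 -0.14   0.03 ] 0.5214032830587185 [-0.228 -0.309 -3.919]
[-0.873 -0.296  4.053] [-0.002  0.002  0.001]
```

View pics/s4.png

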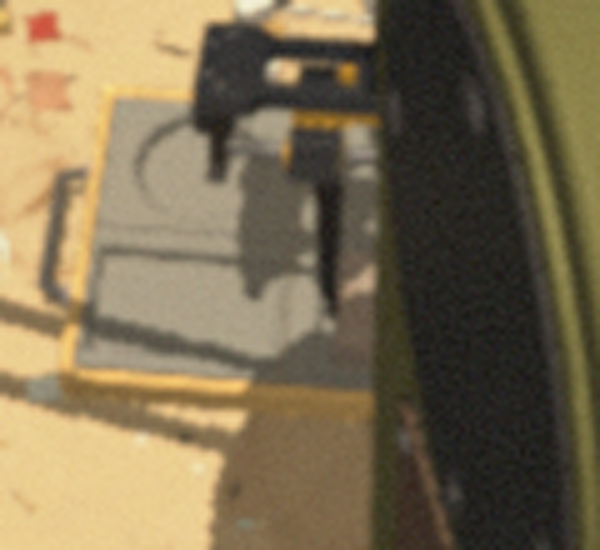

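send_rows(series="-1 0 2 0 0 0 0.3;-1 0 3.5 0 0 0 0.3;-1 0 3.5 0 0 0 0.3;-1 0 3.5 0 0 0 0.3")

```text
time_s: 6.95
tool_pos: [0.4284, -0.1396, 0.0262]
eef_rot: [-1.039, -2.51, -0.235]
contact_force: [1.1, -0.7, -2.2]
grip_width: 0.522
```

send_rows(series="0 0 0 0 0 0 0.64;0 0 0 0 0 0 0.64;0 0 0 0 0 0 0.64;0 0 0 0 0 0 0.64;0 0 -15 0 0 0 0.64;0 0 -45 0 0 0 0.64;0 0 -80 0 0 0 0.64;0 0 -100 0 0 0 0.64;0 0 -100 0 0 0 0.64")

```text
time_s: 7.7
tool_pos: [0.4625, -0.1724, 0.1206]
eef_rot: [-1.042, -2.518, -0.234]
contact_force: [-0.1, -0.0, 0.5]
grip_width: 0.638
```

Run:
```python
from h import *
print(cur()[2]['q'])
g=pose(-32,.45);c=np.array([.6238,.1264,.0145])
print("wrist off",-g.apply([0,0,.29]), g.apply([1,0,0]))
show(((.55,-.02,.2),g),(c-g.apply([0,0,.10]),g),(c,g));print(c-g.apply([0,0,.10]))
```

```text
[-0.53   0.14   1.847  0.108  1.583 -1.338]
wrist off [-0.067 -0.107  0.261] [0.477 0.764 0.435]
7.7 [ 0.462 -0.172  0.121] 0.6380119933108342 [-0.125 -0.048  0.534]
[ 75.326 169.706 -52.257] [-0.579  0.008  1.213]
[ 72.164 283.024  51.808] [-0.579  0.008  1.213]
[ 42.601 325.391 137.429] [-0.579  0.008  1.213]
[0.601 0.09  0.105]
```

Run:
```python
from h import *
g=pose(-32,.5);c=np.array([.6238,.1264,.016])
show(((.54,-.03,.2),g),(c-g.apply([0,0,.10]),g),(c,g));print(c-g.apply([0,0,.10]))
```

```text
7.7 [ 0.462 -0.172  0.121] 0.6380119933108342 [-0.125 -0.048  0.534]
[ 75.331 155.564 -52.258] [-0.609  0.05   1.199]
[ 70.925 278.691  52.092] [-0.609  0.05   1.199]
[ 43.241 325.391 136.072] [-0.609  0.05   1.199]
[0.598 0.086 0.104]
```

send_rows(series="10 20 -20 -0.06 0 0.12 0.75;20 40 -40 -0.12 0.01 0.24 0.75;30 60 -50 -0.18 0.01 0.36 0.75;38 78 -52 -0.24 0.02 0.48 0.75;46 95 -52 -0.3 0.02 0.6 0.75;54 110 -52 -0.36 0.03 0.72 0.75;60 125 -52 -0.42 0.03 0.84 0.75;66 140 -52 -0.49 0.04 0.96 0.75;75 155 -52 -0.55 0.05 1.08 0.75;75 170 -40 -0.609 0.05 1.199 0.75;74 200 -15 -0.609 0.05 1.199 0.75;73 230 10 -0.609 0.05 1.199 0.75;72 260 36 -0.609 0.05 1.199 0.75;71 279 52 -0.609 0.05 1.199 0.75;71 279 52 -0.609 0.05 1.199 0.75;71 279 52 -0.609 0.05 1.199 0.75;71 279 52 -0.609 0.05 1.199 0.75")

```text
time_s: 9.12
tool_pos: [0.5942, 0.0885, 0.0988]
eef_rot: [-2.472, -1.367, -0.623]
contact_force: [0.0, 0.6, 0.5]
grip_width: 0.752
```

Run:
```python
from h import *
cv2.imwrite("pics/side5.png",cams.grab_frame("side")[:,:,::-1])
cv2.imwrite("pics/top5.png",cams.grab_frame("top")[:,:,::-1])
g=pose(-32,.5);c=np.array([.6238,.1264,.016])
show((c,g));print(cur()[2]['q'])
```

```text
9.2167 [0.595 0.088 0.1  ] 0.7496349697842895 [ 0.612 -0.326 -0.108]
[ 1.884  4.506 96.839] [-0.007  0.    -0.005]
[-0.164 -0.01   2.058  0.568  0.975  0.101]
```

View pics/side5.png

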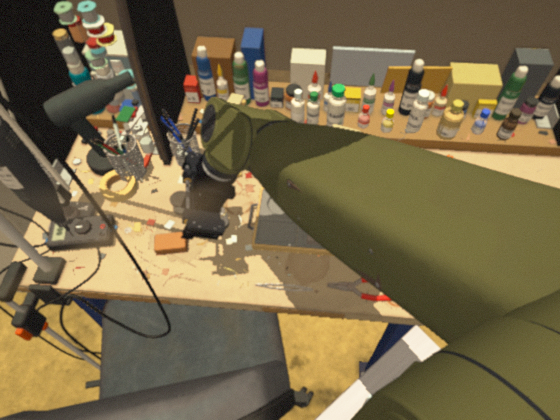

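View pics/top5.png

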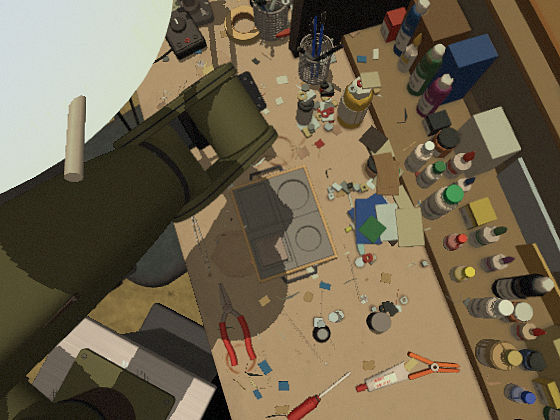

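send_rows(series="1 2 30 0 0 0 0.75;2 4 60 0 0 0 0.75;2 4.5 78 0 0 0 0.75;2 4.5 78 0 0 0 0.75;2 4.5 78 0 0 0 0.75")

```text
time_s: 9.63
tool_pos: [0.6184, 0.1191, 0.0316]
eef_rot: [-2.473, -1.366, -0.623]
contact_force: [0.4, -0.2, 0.7]
grip_width: 0.748
```

Run:
```python
from h import *
cv2.imwrite("pics/side6.png",cams.grab_frame("side")[:,:,::-1])
crop("pics/side6.png",130,190,120,90,6,"pics/s6.png")
g=pose(-32,.5);c=np.array([.6238,.1264,.016])
show((c,g));
```

```text
9.6833 [0.619 0.119 0.033] 0.7496675757640431 [ 0.104 -0.006  1.127]
[-0.383  0.024 19.002] [-0.007 -0.    -0.005]
```

View pics/s6.png

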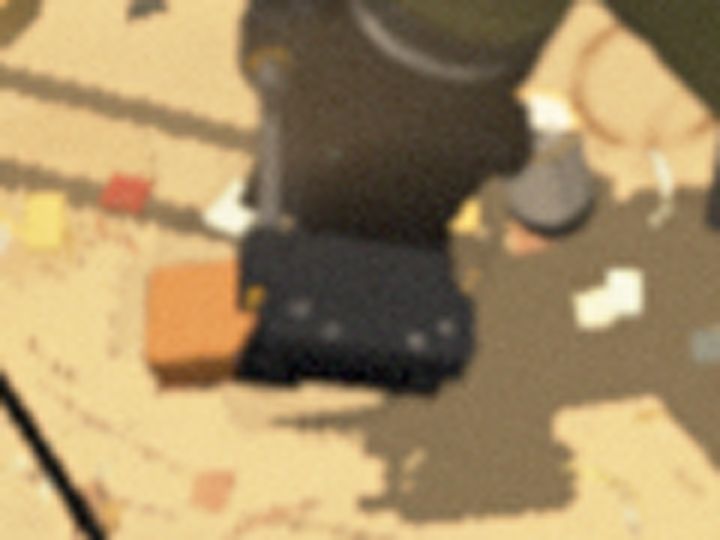

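send_rows(series="0 0 10 0 0 0 0.75;0 0 18.5 0 0 0 0.75;0 0 18.5 0 0 0 0.75;0 0 18.5 0 0 0 0.75;0 0 18.5 0 0 0 0.3;0 0 18.5 0 0 0 0.3;0 0 18.5 0 0 0 0.3;0 0 18.5 0 0 0 0.3;0 0 18.5 0 0 0 0.3;0 0 18.5 0 0 0 0.3;0 0 18.5 0 0 0 0.3")

```text
time_s: 10.6
tool_pos: [0.6233, 0.1273, 0.0156]
eef_rot: [-2.473, -1.367, -0.624]
contact_force: [-0.4, -1.1, 0.4]
grip_width: 0.442
```

Run:
```python
from h import *
g=pose(-32,.5)
p=np.array([.494,-.0736,.0])
show(((.60,.09,.10),g),((.55,0.01,.10),pose(-38,.5)),(p+[0,0,.085],pose(-45,.5)))
```

```text
10.6 [0.623 0.127 0.016] 0.4423487250565754 [-0.442 -1.073  0.439]
[  1.803  -0.801 -95.174] [-0.008  0.    -0.004]
[ -81.006   -0.824 -140.37 ] [-0.058  0.001  0.088]
[-176.485   -3.888 -175.359] [-0.117  0.001  0.195]
```

send_rows(series="0 0 -25 0 0 0 0.3;1 0 -60 0 0 0 0.3;2 -1 -95 0 0 0 0.3;-25 -1 -110 -0.02 0 0.03 0.3;-53 -1 -125 -0.04 0 0.06 0.3;-81 -1 -140 -0.06 0 0.09 0.3;-113 -2 -152 -0.08 0 0.13 0.3;-145 -3 -164 -0.1 0 0.16 0.3;-176 -4 -175 -0.117 0 0.195 0.3;-176 -4 -175 -0.117 0 0.195 0.3;-176 -4 -175 -0.117 0 0.195 0.3;-176 -4 -175 -0.117 0 0.195 0.3")

```text
time_s: 11.6
tool_pos: [0.4943, -0.0729, 0.085]
eef_rot: [-2.655, -1.099, -0.676]
contact_force: [-0.3, 0.2, -1.1]
grip_width: 0.436
```

Run:
```python
from h import *
cv2.imwrite("pics/side7.png",cams.grab_frame("side")[:,:,::-1])
cv2.imwrite("pics/top7.png",cams.grab_frame("top")[:,:,::-1])
p=np.array([.494,-.0736,.0286])
show((p,pose(-45,.5)));print(cur()[2]['q'])
```

```text
11.7 [ 0.495 -0.072  0.085] 0.43720819908098857 [0.225 0.382 0.227]
[-28.208   0.362  48.955] [-0.     0.001  0.001]
[-0.533 -0.21   2.267  0.571  1.029 -0.036]
```

View pics/side7.png

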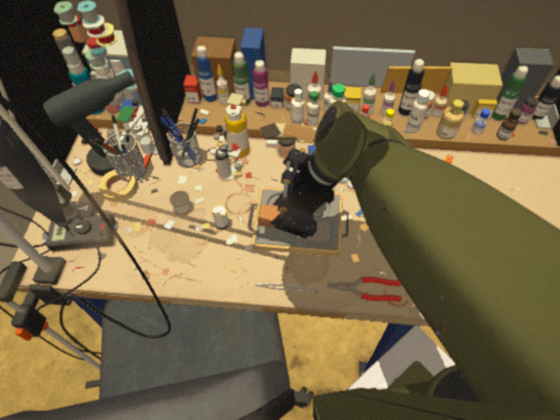

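View pics/top7.png

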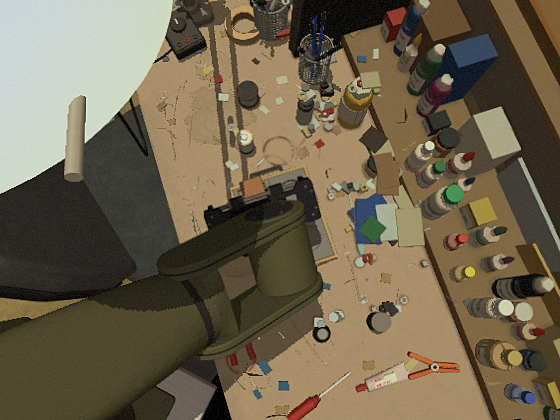

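Run:
```python
from h import *
crop("pics/top7.png",220,160,80,60,10,"pics/t7.png")
crop("pics/side7.png",240,180,100,70,8,"pics/s7.png")
p,r,s=cur();c=p+[0,0,-.0156]
x=np.array([1,1,0])/2**.5;y=np.array([-1,1,0])/2**.5
P=[c+a*.0355*x+b*.021*y+[0,0,z] for a,b,z in [(1,1,.024),(1,-1,.024),(1,1,0),(1,-1,0)]]
print(proj("top",P)*10+4.5-[2200,1600]);print((proj("side",P)-[240,180])*8+3.5)
```

```text
[[183.89  227.859]
 [400.88  158.13 ]
 [194.42  261.549]
 [405.587 193.576]]
[[142.484 321.557]
 [162.141 190.554]
 [147.867 368.507]
 [167.012 239.043]]
```

View pics/t7.png

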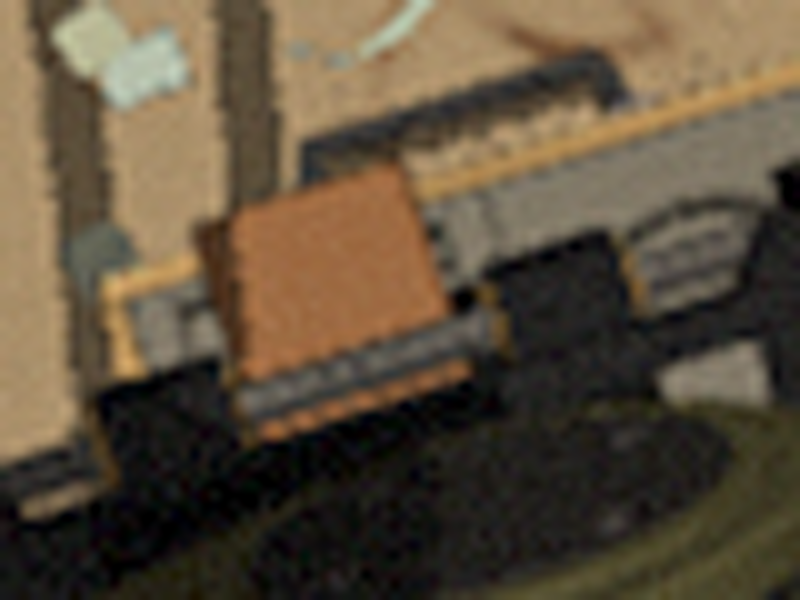

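View pics/s7.png

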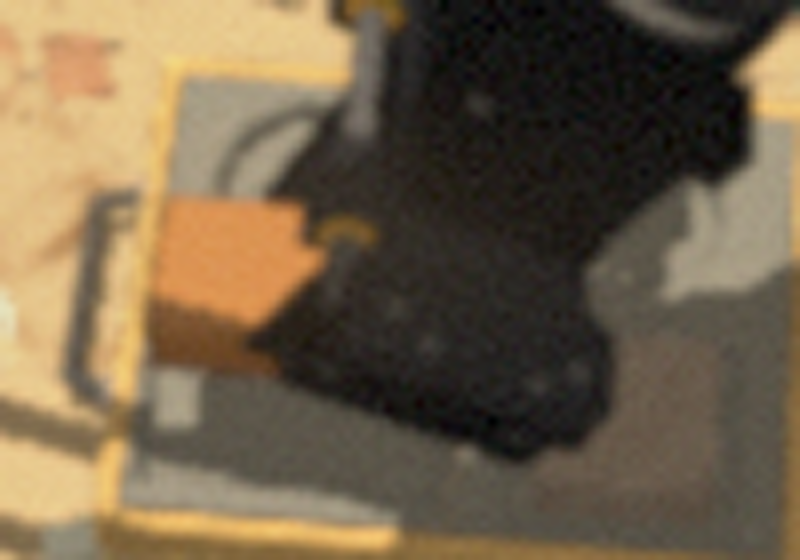

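send_rows(series="-8 0 14 0 0 0 0.3;-16 0 28 0 0 0 0.3;-23 0 40 0 0 0 0.3;-27 0 47 0 0 0 0.3;-27.5 0 48 0 0 0 0.3;-27.5 0 48 0 0 0 0.3;-27.5 0 48 0 0 0 0.3")

```text
time_s: 12.28
tool_pos: [0.4937, -0.0736, 0.03]
eef_rot: [-2.655, -1.101, -0.676]
contact_force: [0.8, -0.3, -0.6]
grip_width: 0.44
```

Run:
```python
from h import *
cv2.imwrite("pics/side8.png",cams.grab_frame("side")[:,:,::-1])
crop("pics/side8.png",240,180,100,70,8,"pics/s8.png")
p=np.array([.494,-.0736,.0286])
show((p,pose(-45,.5)))
```

```text
12.3333 [ 0.494 -0.074  0.03 ] 0.44091436189707606 [-0.224 -0.03  -0.399]
[-0.444  0.006  1.521] [0.    0.001 0.001]
```

View pics/s8.png

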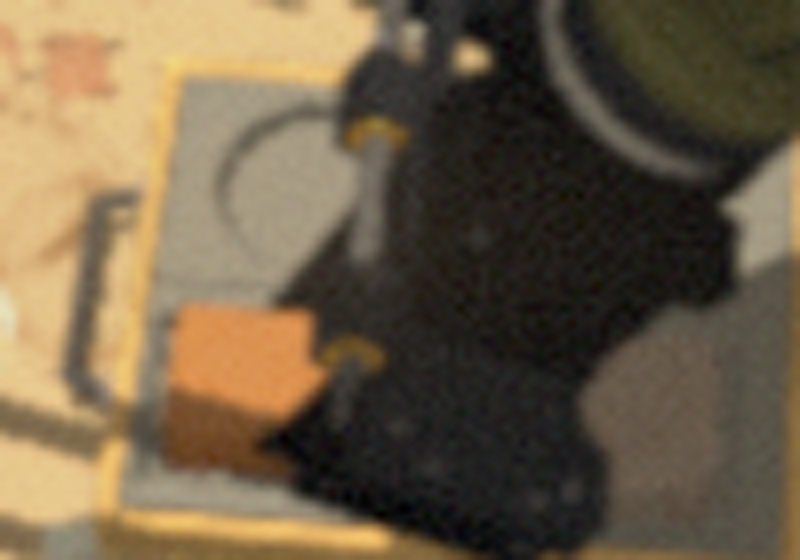

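Cork sits inside the oblong pocket in the picture (block at about (240,390) in the crop). Release and back off.

send_rows(series="-0.5 0 1 0 0 0 0.3;-0.5 0 1 0 0 0 0.56;-0.5 0 1 0 0 0 0.56;-0.5 0 1 0 0 0 0.56;-0.5 0 1 0 0 0 0.56;0 0 -20 0 0 0 0.56;0 0 -55 0 0 0 0.56;0 0 -90 0 0 0 0.56;0 0 -130 0 0 0 0.7;0 0 -140 0 0 0 0.7")

```text
time_s: 13.17
tool_pos: [0.4474, -0.1241, 0.1585]
eef_rot: [-2.661, -1.103, -0.684]
contact_force: [0.0, -0.1, 1.3]
grip_width: 0.65
```

Run:
```python
from h import *
for n in("top","side"): cv2.imwrite(f"pics/{n}9.png",cams.grab_frame(n)[:,:,::-1])
crop("pics/side9.png",240,170,120,90,6,"pics/s9.png")
p=np.array([.699,.0528,.018])
print(cur()[2]['q'])
show((p+[0,0,.12],pose(-45)),(p+[0,0,.12],pose(45)))
```

```text
[-0.697 -0.363  2.256  0.527  1.241 -0.084]
13.2667 [ 0.447 -0.123  0.155] 0.6877010134014673 [-0.249  0.447 -0.256]
[257.193  53.004 160.389] [ 0.007 -0.499 -0.001]
[257.193  53.004 160.389] [ 0.396 -0.386 -1.536]
```

View pics/s9.png

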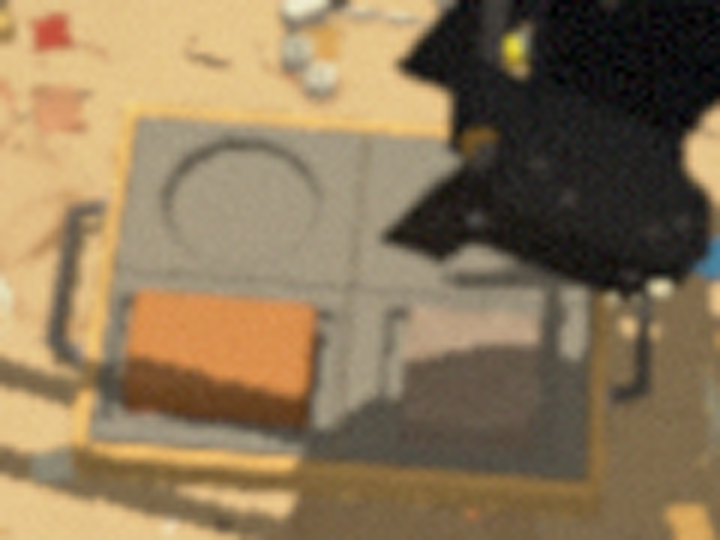

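View pics/top9.png

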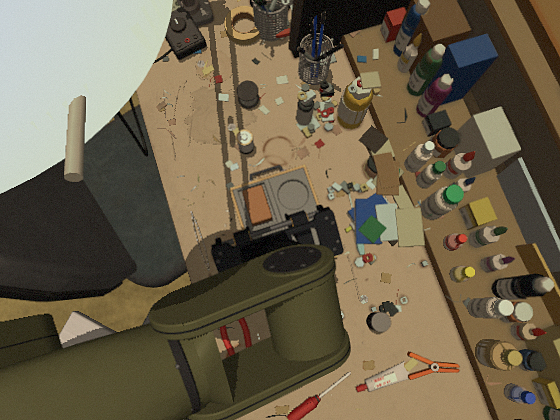

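send_rows(series="30 6 10 0 -0.1 0 0.7;60 12 30 0 -0.2 0 0.7;95 20 55 0 -0.3 0 0.7;130 28 78 0 -0.4 0 0.7;165 35 100 0 -0.5 0 0.7;200 42 125 0.01 -0.5 0 0.7;230 48 145 0.01 -0.5 0 0.7;257 53 160 0.01 -0.5 0 0.7;257 53 160 0.01 -0.5 0 0.7;257 53 160 0.01 -0.5 0 0.7;257 53 160 0.01 -0.5 0 0.7;257 53 160 0.01 -0.5 0 0.7")

```text
time_s: 14.27
tool_pos: [0.6956, 0.0545, 0.1334]
eef_rot: [-2.893, -1.201, 0.012]
contact_force: [0.1, -1.0, -0.1]
grip_width: 0.697
```

Run:
```python
from h import *
for n in("top","side"): cv2.imwrite(f"pics/{n}10.png",cams.grab_frame(n)[:,:,::-1])
crop("pics/side10.png",120,150,140,100,5,"pics/s10.png")
p=np.array([.699,.0528,.018])
print(cur()[2]['q'])
show((p,pose(-45)))
```

```text
[-0.002  0.288  1.597  0.006  1.265  0.781]
14.3667 [0.696 0.054 0.135] 0.6979926791274662 [-0.311  0.491  0.624]
[  1.337   4.125 116.573] [-0.01   0.002  0.001]
```

View pics/s10.png

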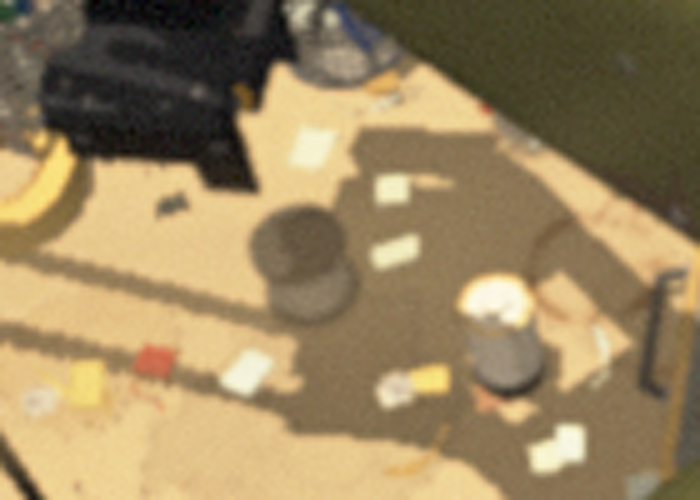

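send_rows(series="0 1 30 0 0 0 0.7;1 3 60 0 0 0 0.7;1 4 75 0 0 0 0.7;1 4 75 0 0 0 0.7;1 4 75 0 0 0 0.7")

```text
time_s: 14.78
tool_pos: [0.6991, 0.0528, 0.059]
eef_rot: [-2.893, -1.201, 0.011]
contact_force: [1.2, -0.5, 0.8]
grip_width: 0.7
```

Run:
```python
from h import *
for n in("side",): cv2.imwrite(f"pics/{n}11.png",cams.grab_frame(n)[:,:,::-1])
crop("pics/side11.png",120,150,140,100,5,"pics/s11.png")
p=np.array([.699,.0528,.018])
show((p,pose(-45)))
q=cur()[0];print((proj("side",[q,[.699,.0528,.039]])-[120,150])*5)
```

```text
14.8333 [0.7   0.053 0.061] 0.698071072317103 [0.775 0.36  0.453]
[-1.093 -0.523 42.814] [-0.009  0.001  0.002]
[[283.336 210.984]
 [295.11  239.813]]
```

View pics/s11.png

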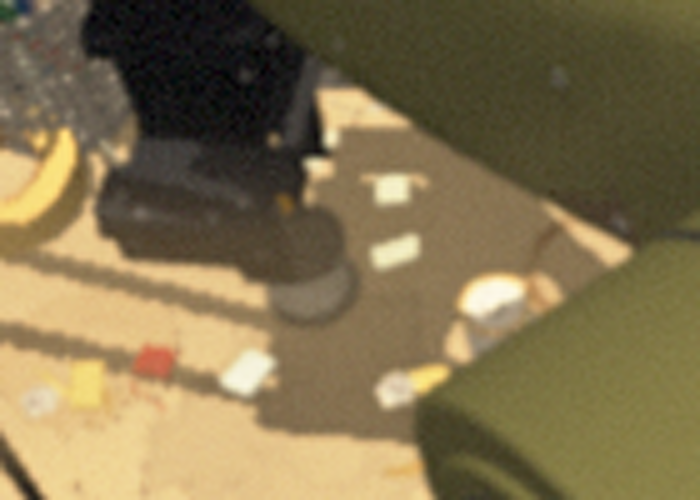

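send_rows(series="-1 0 12 0 0 0 0.7;-1 0 22 0 0 0 0.7;-1 0 30 0 0 0 0.7;-1 0 30 0 0 0 0.7")

```text
time_s: 15.17
tool_pos: [0.6974, 0.0528, 0.0271]
eef_rot: [-2.892, -1.202, 0.014]
contact_force: [-0.3, 0.3, -0.5]
grip_width: 0.696
```

Run:
```python
from h import *
p=np.array([.699,.0528,.018])
show((p,pose(-45)))
```

```text
15.1667 [0.697 0.053 0.027] 0.6960032602261806 [-0.264  0.3   -0.543]
[1.149 1.267 9.048] [-0.013  0.004  0.002]
```

send_rows(series="1 1 9 0 0 0 0.7;1 1 9 0 0 0 0.7;1 1 9 0 0 0 0.7;1 1 9 0 0 0 0.3;1 1 9 0 0 0 0.3;1 1 9 0 0 0 0.3;1 1 9 0 0 0 0.3;1 1 9 0 0 0 0.3;1 1 9 0 0 0 0.3;1 1 9 0 0 0 0.3")

```text
time_s: 16.0
tool_pos: [0.7006, 0.053, 0.0211]
eef_rot: [-2.893, -1.202, 0.008]
contact_force: [-1.2, 0.7, 1.6]
grip_width: 0.464
```

Run:
```python
from h import *
p=np.array([.5464,-.1259,0])
show(((.69,.045,.12),pose(-45)),(p+[0,0,.12],pose(-45)))
```

```text
16.0 [0.701 0.053 0.021] 0.464157372272652 [-1.184  0.709  1.585]
[-13.266  -2.798 -98.848] [-0.01   0.001  0.002]
[-235.695   16.001  -98.755] [-0.01   0.001  0.002]
```

Run:
```python
from h import *
for n in("side","top"): cv2.imwrite(f"pics/{n}12.png",cams.grab_frame(n)[:,:,::-1])
crop("pics/side12.png",140,170,100,75,8,"pics/s12.png")
crop("pics/top12.png",200,60,100,75,8,"pics/t12.png")
show()
```

```text
16.1 [0.701 0.053 0.021] 0.4653939443534292 [-0.615  0.945  2.867]
```

View pics/s12.png

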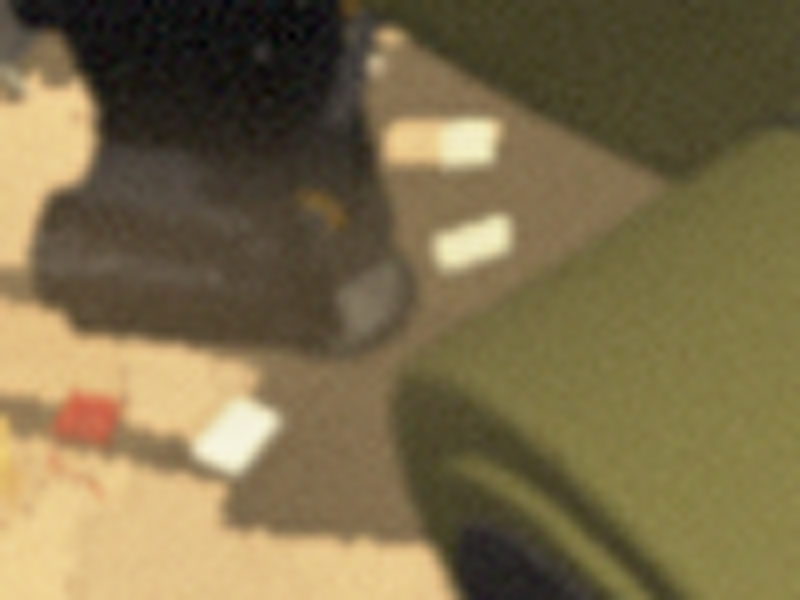

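View pics/t12.png

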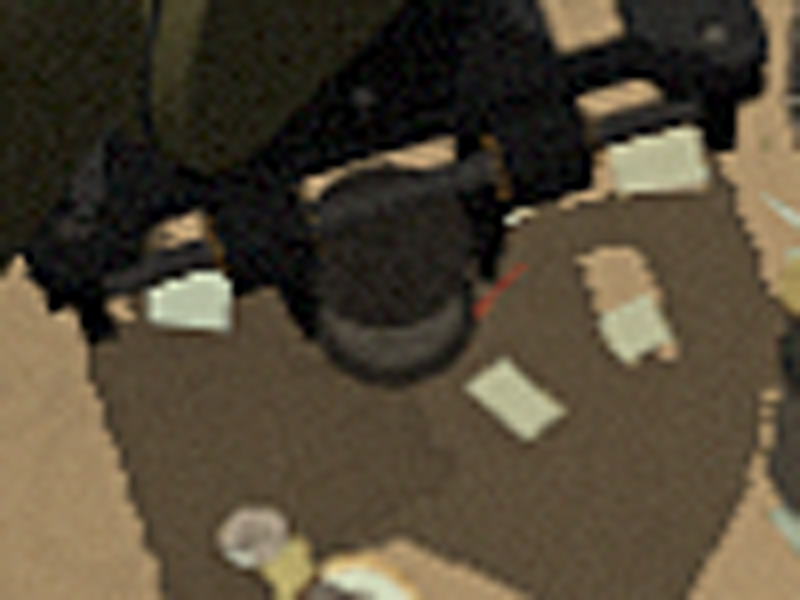

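Run:
```python
from h import *
uv=(np.array([[393,250]])+.5)/8-.5+[200,60];c=unproj("top",uv,.039)[0];print(c)
p,r,s=cur();print(r.inv().apply(c-p)*1000)
# finger pads px at flange height
for a in(-10,0,10):
  for b in (-23,23):
    print(a,b,(proj("top",p+r.apply([a/1e3,b/1e3,-.018]))-[200,60])*8+3.5)
```

```text
[0.7   0.05  0.039]
[ -3.245   1.509 -17.921]
-10 -23 [[310.107 300.312]]
-10 23 [[480.378 248.425]]
0 -23 [[298.476 266.557]]
0 23 [[468.368 214.929]]
10 -23 [[286.908 232.982]]
10 23 [[456.42 181.61]]
```

send_rows(series="0 0 -10 0 0 0 0.2;0 0 -25 0 0 0 0.2;0 0 -40 0 0 0 0.2;0 0 -40 0 0 0 0.2;0 0 -40 0 0 0 0.2")

```text
time_s: 16.52
tool_pos: [0.7024, 0.0525, 0.0634]
eef_rot: [-2.895, -1.203, 0.002]
contact_force: [0.2, -0.5, -1.7]
grip_width: 0.466
```

Run:
```python
from h import *
for n in("top",): cv2.imwrite(f"pics/{n}13.png",cams.grab_frame(n)[:,:,::-1])
crop("pics/top13.png",200,60,100,75,8,"pics/t13.png")
show()
```

```text
16.5667 [0.701 0.053 0.062] 0.46025086769429946 [-0.66  -0.121 -2.729]
```

View pics/t13.png

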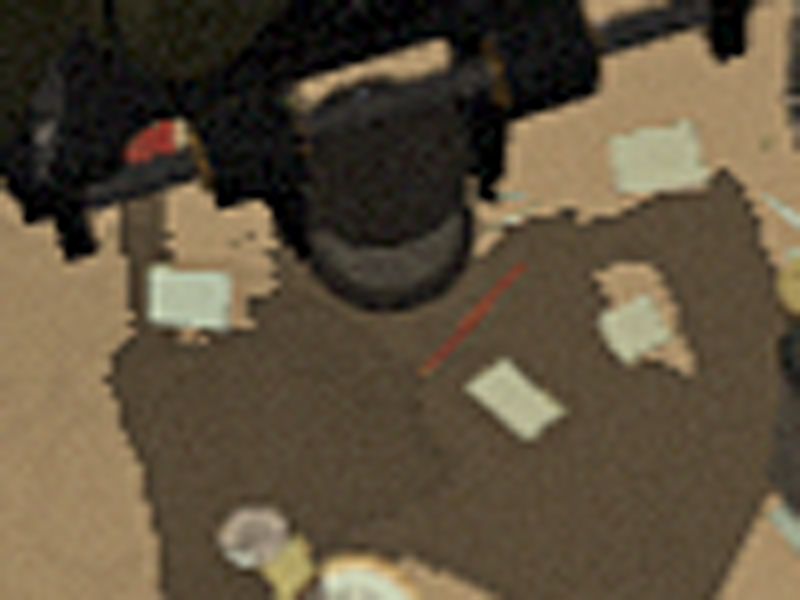

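Run:
```python
from h import *
p=np.array([.5464,-.1259,0])
show((p+[0,0,.11],pose(-45)))
```

```text
16.5667 [0.701 0.053 0.062] 0.46025086769429946 [-0.66  -0.121 -2.729]
[-235.824   15.628  -48.155] [-0.008  0.     0.002]
```

send_rows(series="-5 0 -15 0 0 0 0.2;-20 1 -35 0 0 0 0.2;-45 3 -48 0 0 0 0.2;-75 5 -48 0 0 0 0.2;-105 7 -48 0 0 0 0.2;-135 9 -48 0 0 0 0.2;-165 11 -48 0 0 0 0.2;-195 13 -48 0 0 0 0.2;-220 15 -48 0 0 0 0.2;-236 16 -48 0 0 0 0.2;-236 16 -48 0 0 0 0.2;-236 16 -48 0 0 0 0.2;-236 16 -48 0 0 0 0.2")

```text
time_s: 17.65
tool_pos: [0.5462, -0.1259, 0.1092]
eef_rot: [-2.893, -1.202, 0.007]
contact_force: [-0.3, -0.6, -1.2]
grip_width: 0.464
```

Run:
```python
from h import *
for n in("top","side"): cv2.imwrite(f"pics/{n}14.png",cams.grab_frame(n)[:,:,::-1])
crop("pics/top14.png",220,140,120,90,6,"pics/t14.png")
crop("pics/side14.png",240,160,120,90,6,"pics/s14.png")
p=np.array([.5464,-.1259,.034])
show((p,pose(-45)))
q=cur()[0]
print((proj("top",[q-[0,0,.021]])-[220,140])*6+2.5,(proj("side",[q-[0,0,.021],q+[0,0,.018]])-[240,160])*6+2.5)
```

```text
17.75 [ 0.547 -0.126  0.109] 0.4649194553409834 [-0.493  0.8   -2.234]
[-0.253  0.909 75.029] [-0.01   0.001  0.003]
[[441.817 274.738]] [[236.831 160.189]
 [234.601  96.395]]
```

View pics/t14.png

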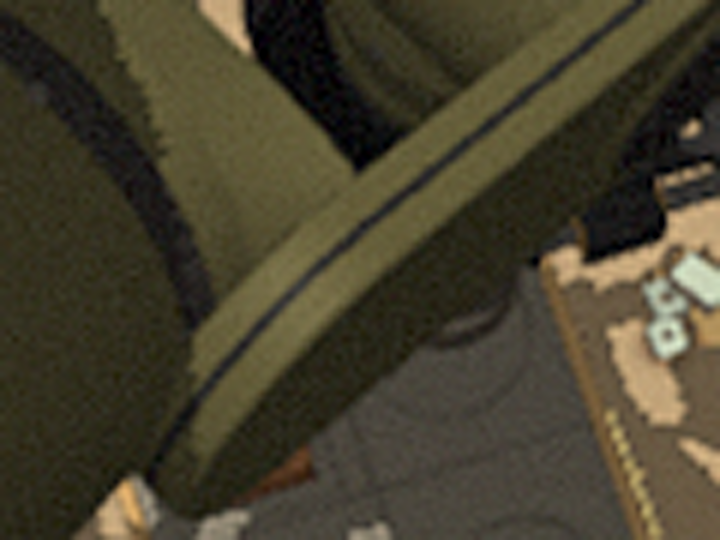

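View pics/s14.png

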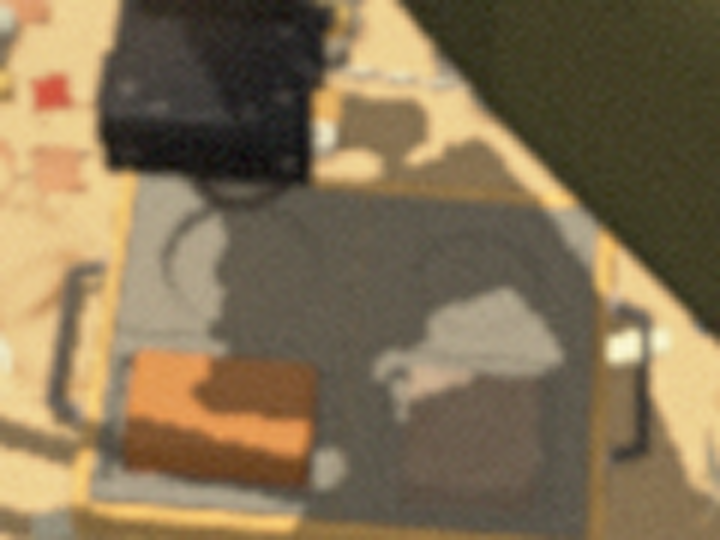

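send_rows(series="0 0 20 0 0 0 0.2;0 1 40 0 0 0 0.2;0 1 58 0 0 0 0.2;0 1 68 0 0 0 0.2;0 1 72 0 0 0 0.2;0 1 72 0 0 0 0.2;0 1 72 0 0 0 0.2")

```text
time_s: 18.33
tool_pos: [0.5468, -0.1264, 0.0375]
eef_rot: [-2.894, -1.203, 0.007]
contact_force: [-0.4, -0.5, -0.4]
grip_width: 0.461
```

Run:
```python
from h import *
for n in("side",): cv2.imwrite(f"pics/{n}15.png",cams.grab_frame(n)[:,:,::-1])
crop("pics/side15.png",240,160,120,90,6,"pics/s15.png")
p=np.array([.5464,-.1259,.034])
show((p,pose(-45)))
```

```text
18.3833 [ 0.547 -0.127  0.038] 0.46274638285699116 [-0.349 -0.252 -1.793]
[-0.058 -1.045  4.105] [-0.008  0.001  0.003]
```

View pics/s15.png

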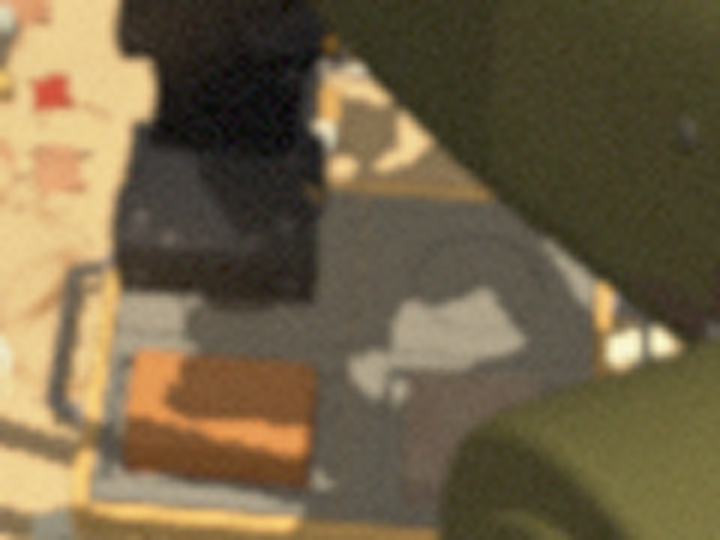

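Reel is hidden behind the gripper, over the round pocket; no contact yet. Lower further, then release with a small opening.

send_rows(series="0 -1 2 0 0 0 0.2;0 -1 4 0 0 0 0.2;0 -1 4 0 0 0 0.2;0 -1 4 0 0 0 0.2;0 -1 4 0 0 0 0.2")

```text
time_s: 18.8
tool_pos: [0.5464, -0.1263, 0.0339]
eef_rot: [-2.895, -1.203, 0.005]
contact_force: [1.1, -1.8, 1.0]
grip_width: 0.461
```

send_rows(series="0 0 0 0 0 0 0.6;0 0 0 0 0 0 0.6;0 0 0 0 0 0 0.6;0 0 0 0 0 0 0.6;0 0 -15 0 0 0 0.6;0 0 -45 0 0 0 0.6;0 0 -80 0 0 0 0.6;0 0 -110 0 0 0 0.6;0 0 -110 0 0 0 0.6")

```text
time_s: 19.55
tool_pos: [0.5503, -0.1277, 0.1506]
eef_rot: [-2.901, -1.205, -0.006]
contact_force: [1.0, 0.3, 0.6]
grip_width: 0.601
```

Run:
```python
from h import *
for n in("side",): cv2.imwrite(f"pics/{n}16.png",cams.grab_frame(n)[:,:,::-1])
crop("pics/side16.png",240,160,120,90,6,"pics/s16.png")
p=np.array([.3288,-.2925,.012])
show((p+[0,0,.13],pose(-49)))
```

```text
19.6 [ 0.549 -0.127  0.147] 0.5997251492867782 [ 0.515 -0.067  1.204]
[-272.394  -39.36     5.003] [-0.003 -0.002  0.072]
```

View pics/s16.png

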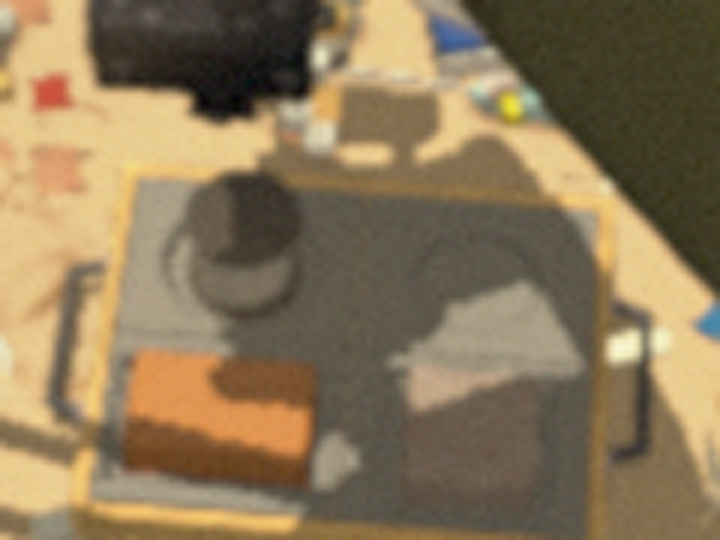

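send_rows(series="-30 -5 0 0 0 0.01 0.65;-65 -10 1 0 0 0.03 0.65;-100 -15 2 0 0 0.04 0.65;-135 -20 3 0 0 0.05 0.65;-170 -25 4 0 0 0.06 0.65;-205 -30 5 0 0 0.07 0.65;-240 -35 5 0 0 0.07 0.65;-265 -38 5 0 0 0.07 0.65;-272 -39 5 0 0 0.07 0.65;-272 -39 5 0 0 0.07 0.65;-272 -39 5 0 0 0.07 0.65;-272 -39 5 0 0 0.07 0.65")

```text
time_s: 20.6
tool_pos: [0.3273, -0.2908, 0.1382]
eef_rot: [-2.932, -1.101, 0.009]
contact_force: [0.0, 0.1, 0.4]
grip_width: 0.65
```

Run:
```python
from h import *
for n in("side","top"): cv2.imwrite(f"pics/{n}17.png",cams.grab_frame(n)[:,:,::-1])
p=np.array([.3288,-.2925,.012])
print(cur()[2]['q'])
show((p,pose(-49)))
```

```text
[-0.847 -0.301  2.177 -0.002  1.276  0.004]
20.7 [ 0.328 -0.291  0.138] 0.651971079551388 [-0.454 -1.024 -0.164]
[  0.141   3.417 126.398] [-0.01   0.002  0.004]
```

View pics/top17.png

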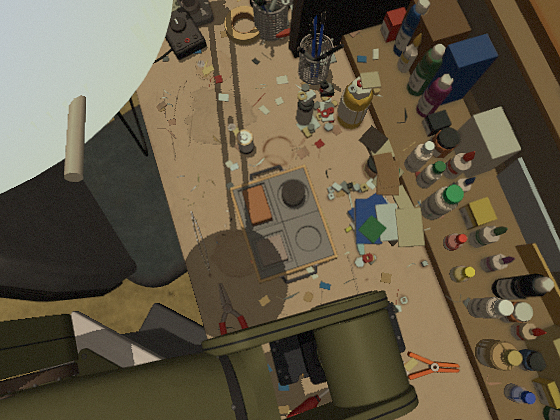

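View pics/side17.png

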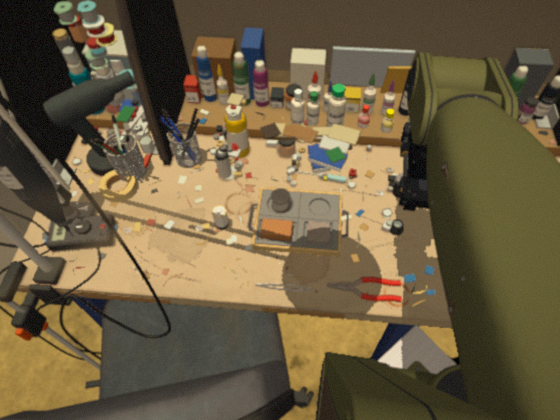

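send_rows(series="0 2 30 0 0 0 0.65;0 3 60 0 0 0 0.65;0 3 85 0 0 0 0.65;0 3 90 0 0 0 0.65;0 3 90 0 0 0 0.65;0 3 90 0 0 0 0.65")

```text
time_s: 21.2
tool_pos: [0.3288, -0.2935, 0.0495]
eef_rot: [-2.934, -1.102, 0.008]
contact_force: [0.6, 0.2, -0.4]
grip_width: 0.65
```

Run:
```python
from h import *
for n in("side",): cv2.imwrite(f"pics/{n}18.png",cams.grab_frame(n)[:,:,::-1])
crop("pics/side18.png",350,170,100,75,8,"pics/s18.png")
p=np.array([.3288,-.2925,.012])
show((p,pose(-49)))
```

```text
21.25 [ 0.329 -0.294  0.05 ] 0.6483986121193845 [-0.18   0.184  0.069]
[ 0.902 -1.149 38.312] [-0.007  0.002  0.003]
```

View pics/s18.png

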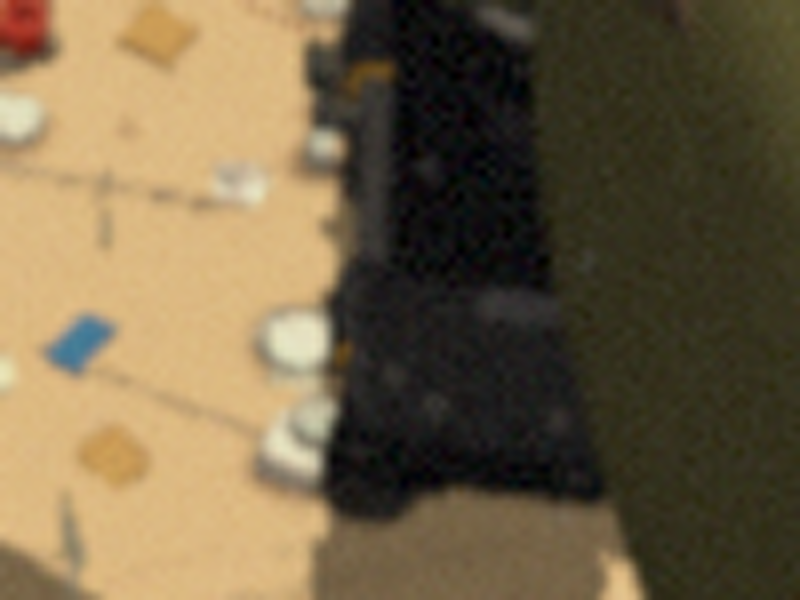

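Run:
```python
from h import *
p,r,s=cur()
# tB pixel positions (top0, clean): square nut, knob, hex nut, ring
tb=np.array([[198,310],[205,318],[268,286],[300,268],[170,330],[225,330]])
c=unproj("top",(tb+.5)/5-.5+[280,260],.012)
g=pose(-49);print(g.inv().apply(c-[.3288,-.2925,.012])*1000)
tb=np.array([[300,440],[250,470],[330,380],[283,376]])
```

```text
[[21.994  3.511 -0.   ]
 [18.461  5.293 -0.   ]
 [23.84  31.71  -0.   ]
 [27.201 45.37  -0.   ]
 [17.536 -8.751 -0.   ]
 [12.256 11.453 -0.   ]]
```

send_rows(series="-1 -1 15 0 0 0 0.65;-2 -1 30 0 0 0 0.65;-2 -1 38 0 0 0 0.65;-2 -1 38 0 0 0 0.65;-2 -1 38 0 0 0 0.65;-2 -1 38 0 0 0 0.2;-2 -1 38 0 0 0 0.2;-2 -1 38 0 0 0 0.2;-2 -1 38 0 0 0 0.2;-2 -1 38 0 0 0 0.2;-2 -1 38 0 0 0 0.2;-2 -1 38 0 0 0 0.2")

```text
time_s: 22.25
tool_pos: [0.3259, -0.2942, 0.0112]
eef_rot: [-2.935, -1.101, 0.008]
contact_force: [0.5, -0.2, 2.7]
grip_width: 0.363
```

Run:
```python
from h import *
p=np.array([.4806,-.1916,.0])
show((p+[0,0,.1],pose(-49)))
```

```text
22.25 [ 0.326 -0.294  0.011] 0.3631041480088697 [ 0.547 -0.201  2.658]
[183.819  23.7   -89.398] [-0.008  0.002  0.002]
```

send_rows(series="0 0 -20 0 0 0 0.2;2 1 -50 0 0 0 0.2;20 4 -80 0 0 0 0.2;50 8 -89 0 0 0 0.2;80 12 -89 0 0 0 0.2;110 16 -89 0 0 0 0.2;140 20 -89 0 0 0 0.2;165 23 -89 0 0 0 0.2;181 24 -89 0 0 0 0.2;181 24 -89 0 0 0 0.2;181 24 -89 0 0 0 0.2;181 24 -89 0 0 0 0.2")

```text
time_s: 23.25
tool_pos: [0.4774, -0.1933, 0.0984]
eef_rot: [-2.933, -1.1, 0.011]
contact_force: [0.0, -1.5, -0.8]
grip_width: 0.361
```

Run:
```python
from h import *
for n in("side","top"): cv2.imwrite(f"pics/{n}19.png",cams.grab_frame(n)[:,:,::-1])
crop("pics/side19.png",240,150,140,105,5,"pics/s19.png")
p=np.array([.4783,-.1936,.0242])
show((p,pose(-49)))
```

```text
23.35 [ 0.477 -0.194  0.099] 0.3633352588249345 [-0.103  1.158 -1.439]
[ 1.006  1.301 74.448] [-0.01   0.003  0.001]
```

View pics/s19.png

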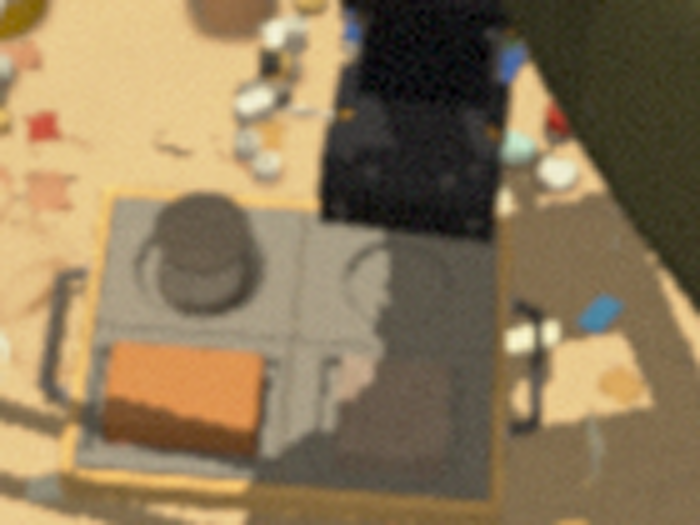

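View pics/top19.png

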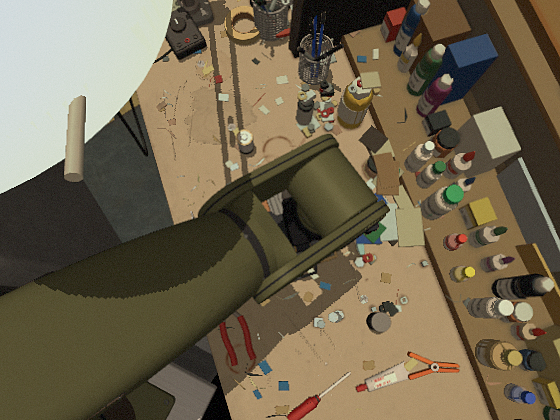

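send_rows(series="0 1 20 0 0 0 0.2;1 1 40 0 0 0 0.2;1 1 58 0 0 0 0.2;1 1 68 0 0 0 0.2;1 1 71 0 0 0 0.2;1 1 71 0 0 0 0.2;1 1 71 0 0 0 0.2")

```text
time_s: 23.93
tool_pos: [0.4795, -0.1935, 0.0288]
eef_rot: [-2.935, -1.1, 0.008]
contact_force: [0.3, -0.0, -1.2]
grip_width: 0.36
```

Run:
```python
from h import *
p=np.array([.4783,-.1936,.0242])
show((p,pose(-49)))
```

```text
23.9333 [ 0.48  -0.194  0.029] 0.36039997596591883 [ 0.271 -0.047 -1.23 ]
[-0.971 -0.715  4.652] [-0.009  0.002  0.002]
```

send_rows(series="0 0 2 0 0 0 0.2;0 0 4.5 0 0 0 0.2;0 0 4.5 0 0 0 0.2;0 0 4.5 0 0 0 0.2;0 0 4.5 0 0 0 0.2")

```text
time_s: 24.35
tool_pos: [0.4798, -0.1933, 0.0242]
eef_rot: [-2.935, -1.101, 0.007]
contact_force: [0.0, -0.4, 1.3]
grip_width: 0.358
```

send_rows(series="0 0 0 0 0 0 0.5;0 0 0 0 0 0 0.5;0 0 0 0 0 0 0.5;0 0 0 0 0 0 0.5;0 0 -15 0 0 0 0.5;0 0 -45 0 0 0 0.5;0 0 -80 0 0 0 0.5;-20 0 -115 0 0 0 0.5;-55 0 -120 0 0 0 0.5;-90 0 -120 0 0 0 0.5;-120 0 -120 0 0 0 0.5;-140 0 -120 0 0 0 0.5;-140 0 -120 0 0 0 0.5")

```text
time_s: 25.43
tool_pos: [0.3724, -0.2874, 0.1438]
eef_rot: [-2.936, -1.095, 0.01]
contact_force: [0.5, -0.6, 0.0]
grip_width: 0.499
```

Run:
```python
from h import *
for n in("side","top"): cv2.imwrite(f"pics/{n}20.png",cams.grab_frame(n)[:,:,::-1])
crop("pics/side20.png",240,170,120,90,6,"pics/s20.png")
crop("pics/top20.png",220,150,120,90,6,"pics/t20.png")
show()
```

```text
25.5333 [ 0.374 -0.286  0.144] 0.49683617533827334 [ 0.004 -0.233  0.286]
```

View pics/s20.png

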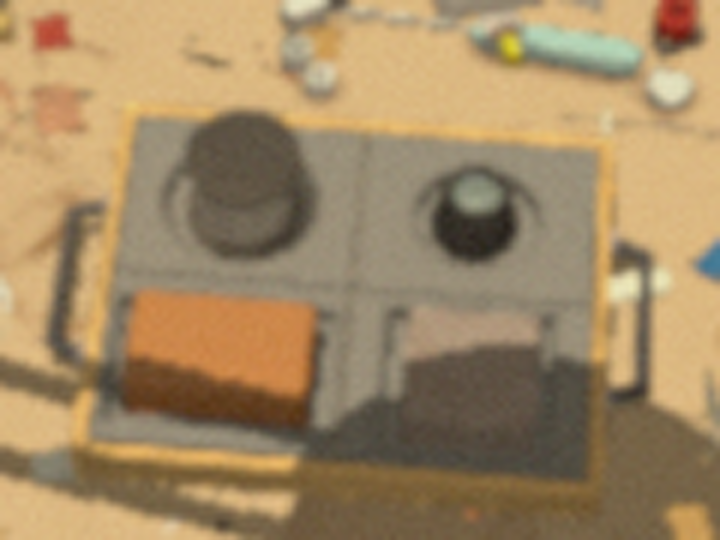

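View pics/t20.png

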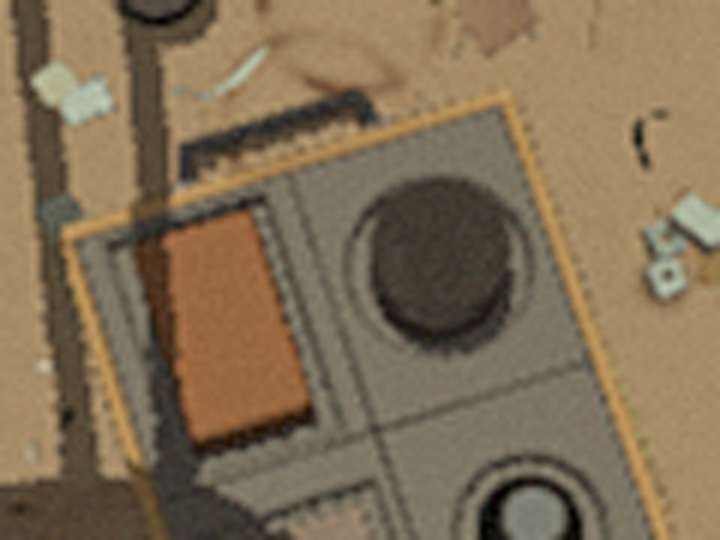

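Run:
```python
from h import *
def m(n,x0,y0,f,pts,z):
    uv=(np.array(pts,float)+.5)/f-.5+[x0,y0]; return unproj(n,uv,z)[:,:2]
s=("side",240,170,6);t=("top",220,150,6)
C=dict(ob=[.494,-.0736],sq=[.4282,-.1393],lg=[.5464,-.1259],sm=[.4806,-.1916])
print("cork t",m(*t,[(160,228),(248,210),(312,408),(195,442)],.037).mean(0),"s",m(*s,[(133,290),(318,302),(311,377),(126,360)],.037).mean(0),C['ob'])
print("reel t",m(*t,[(440,250)],.052),"s",m(*s,[(247,160)],.052),C['lg'])
print("loupe t",m(*t,[(531,520)],.039),"s",m(*s,[(478,193)],.039),C['sm'])
print("steel s",m(*s,[(410,308),(541,317),(538,410),(404,400)],.033).mean(0),C['sq'])
def ov(nm,src,x,y,f):
    im=cv2.imread(src);im=cv2.resize(im[y:y+90,x:x+120],None,fx=f,fy=f,interpolation=cv2.INTER_CUBIC)
    a=np.linspace(0,2*np.pi,60);R2=np.array([[1,-1],[1,1]])/2**.5
    def sh(c,P,z,col):
        P=np.c_[np.array(c)+P@R2.T,np.full(len(P),z)];q=((proj(nm,P)-[x,y])*f+f/2-.5).astype(int);cv2.polylines(im,[q],True,col,1)
    ci=lambda r:np.c_[r*np.cos(a),r*np.sin(a)]
    bx=lambda w,h:np.array([[w,h],[-w,h],[-w,-h],[w,-h]])/2
    for z0,col in((.013,(0,255,0)),):
        sh(C['ob'],bx(.071,.042),z0+.024,col);sh(C['sq'],bx(.05,.05),z0+.02,col);sh(C['lg'],ci(.023),z0+.039,col);sh(C['sm'],ci(.0175),z0+.026,col)
    sh(C['ob'],bx(.083,.054),.021,(255,0,0));sh(C['sq'],bx(.062,.062),.021,(255,0,0));sh(C['lg'],ci(.03),.021,(255,0,0));sh(C['sm'],ci(.024),.021,(255,0,0))
    cv2.imwrite(f"pics/ov_{nm}.png",im)
ov("side","pics/side20.png",240,170,6);ov("top","pics/top20.png",230,175,6)
crop("pics/top20.png",220,70,180,135,4,"pics/t20b.png")
```

```text
cork t [ 0.497 -0.075] s [ 0.496 -0.076] [0.494, -0.0736]
reel t [[ 0.545 -0.127]] s [[ 0.543 -0.127]] [0.5464, -0.1259]
loupe t [[ 0.481 -0.191]] s [[ 0.481 -0.191]] [0.4806, -0.1916]
steel s [ 0.429 -0.142] [0.4282, -0.1393]
```

View pics/ov_side.png

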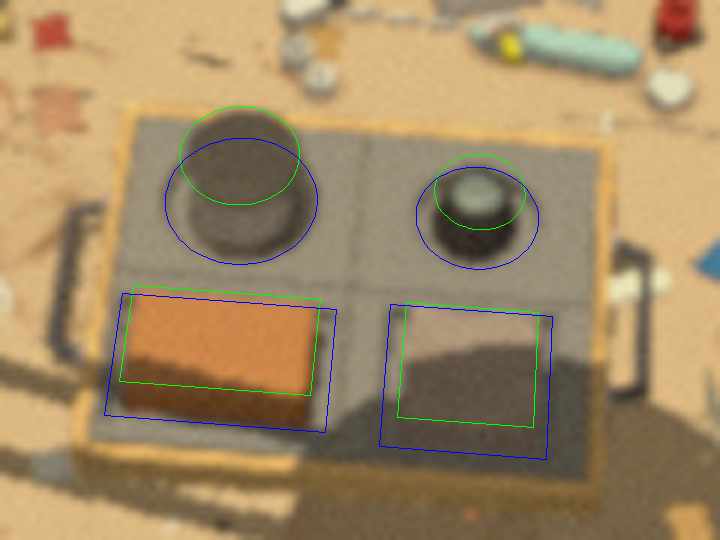

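View pics/ov_top.png

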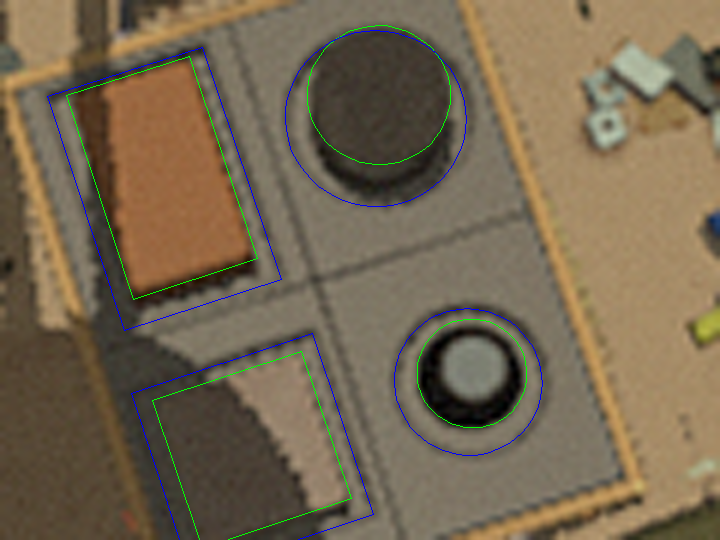

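View pics/side20.png

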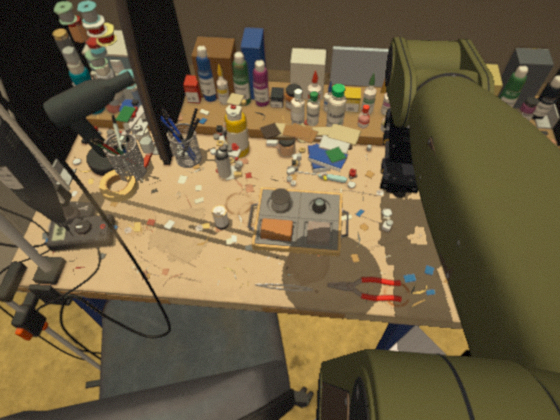

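```bash
python3 -c "
from station import arm
print(arm.sign_off())"
```

```text
the job is handed in; nothing more can be done
None
```

I placed all four kit pieces in their pockets and handed the job in at about 25.5 s of the 112 s allowed. The gripper was released and clear of everything.

- **How they were picked:** I gripped the steel block and cork sanding block with the tool tilted 0.45–0.5 rad, to keep the forearm away from the chair back. The reel and loupe were picked and placed straight down.
- **Position:** The last pictures put the cork, reel, loupe and steel block within about 4 mm of their pocket centres seen from above, against the 12 mm allowed. The steel block's position was measured from the side camera only.
- **Seating:** Outlines drawn at the fully seated height match the tops of all four pieces in both views.
- **Look-alikes:** The battery cell still stands in its place in the last side picture. The lidded can was hidden by the arm at the end. I last saw it unmoved after the loupe was picked up, and the later moves stayed well above it.
- **One oddity:** The reel's grip width read about 44 mm instead of 46 mm. It lifted upright and stands in its pocket.

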